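Load a specimen carrier through the port of a dark imaging hood

TASK

Line the specimen carrier up in front of the imaging hood's yellow port and, with the pusher, slide it straight in through the port until you feel it press back the sprung red pad inside by several millimetres; hold it there a moment, gently, without driving the pad to its hard end. Then draw the pusher back out and leave it standing on its foot, clear of the hood, with the carrier lying flat and straight inside. Let nothing touch the port's yellow rim, and leave the other things on the bench where they are.

Things in the scene. Friction and masses are not known exactly. Their poses are not given: they have to be found in the camera images.
- carrier_c (a point): Specimen carrier: white and grey block 44 mm wide (its x) x 60 mm long (its y) x 28 mm tall with a glass window and a green spot on top, about 0.12 kg (0.7 to 1.4 times), loose on the bench. The point is its centre, 14 mm above its underside. Sliding on the bench it drags with 0.5 to 2.2 N. Either end may go in first.
- carrier: The same carrier; origin at the centre of its underside.
- pusher_grip (a point): Grip point of the pusher (loose, 0.22 kg, standing on its foot): on the axis of its upright blue handle, 70 mm above its underside. Handle 24 mm along the tool's x, 30 mm along its y, from 8 to 96 mm above the bench. Gripped by fingers that close along the rod (x) it best resists the push.
- pusher_face (a point): Centre of the flat front face of the pusher's head: 160 mm from the handle's axis along the tool's +x, 10 mm above the tool's underside. The face is 40 mm wide and 20 mm tall and looks along +x.
- pusher: The pusher: origin on the handle's axis at its underside; black foot 46 x 50 x 8 mm under the handle; a 10 mm square steel rod, its centre 12 mm above the underside, runs along +x to a rubber head 6 mm thick, 40 mm wide, 20 mm tall, level with the foot's underside.
- hood: Imaging hood, fixed: box 150 mm wide (x), 200 mm deep (y), 85 mm tall; flat roof, see-through orange over the front 135 mm, white with a tube up to 171 mm high over the rear. Walls 5 mm; the bench is its level floor, no sill. Origin: centre of its underside; +y leads from the port inwards; the port wall is at y = -100 (outer face) to -95 mm.
- pad_nearest (a point): Fixed point in the hood, 18 mm above the bench at its y = 0, x = 0: where the free face of the red sprung pad (46 mm wide, 3 to 33 mm high, facing the port) stands at the least. The end stop behind it was left 0 to 40 mm deeper; how far is not reported: feel for it. The pad gives 0.5 N per mm from zero and hits its hard end after 25 mm.
- port: The yellow rim round the opening in the port wall, part of the hood: opening 60 mm wide, 42 mm tall, its lower edge being the bench itself; rim bars 6 mm wide, standing 4 mm out of the wall. Origin on the bench in the middle of the opening, axes as the hood's.
- port_mouth (a point): Middle of the port opening at bench height, at the rim's outer face (104 mm before the hood's centre); axes as the hood's: y straight in, x across.
- oil_bottle: Bystander: small amber dropper bottle, 32 mm diameter, 75 mm tall, loose; origin at the centre of its underside.
- jar: Bystander: clear screw jar, 56 mm diameter, 65 mm tall, loose; origin at the centre of its underside.
- lens_can: Bystander: black lens can with metal cap, 38 mm diameter, 62 mm tall, loose; origin at the centre of its underside.
- slide_box: Bystander: green slide box 60 x 90 x 28 mm, loose; origin at the centre of its underside.
- dish: Bystander: flat lidded culture dish, 64 mm diameter, 15 mm tall, loose; origin at the centre of its underside.
- beaker: Bystander: small glass beaker, 56 mm diameter, 60 mm tall, loose; origin at the centre of its underside.
- filter_block: Bystander: black filter block 40 x 40 x 34 mm, loose; origin at the centre of its underside.
Mind the look-alikes: they are no part of the job. What is shaped like the carrier but blue is not meant.

How it is judged:
By the outcome, as a careful person would: the job done as asked, in the order asked, and still so for the second after the job is handed in, with the robot touching nothing.
It also fails if it takes over 69 s, if anything falls off the work surface, if the arm or the gripper's body presses on something with over 40 N, if the wrist force passes 120 N, or if a joint passes its speed limit or range.

ROBOT

A 6-joint arm with a two-finger parallel gripper is mounted at the origin on the work surface. World frame = base frame: x ahead of the robot, y to its left, z up, the work surface at z = 0. Lengths are in m, angles in rad, forces in N, time in s.
With the tool pointing down it reaches from about 0.25 to 0.775 m from the base axis. Payload 4 kg.
Tool frame: the origin (TCP) lies at the very end of the fingers, on their centre line; the grasp point (between the pads) lies 19 mm behind it; y points along the fingers, x is the direction in which the jaws open and shut, and the axes are right-handed (so a half turn about y gives the same grasp; the last joint's range is limited). The gripper opens to 94 mm and grips with 3 to 60 N. Pads are 16 mm wide; open, the fingers measure 119 mm over their backs; the gripper's body (75 mm by 177 mm) begins 78 mm behind the grasp point.
Start: joints at [1.111, 0.087, 1.371, -0, 1.684, -0.103], TCP at [0.192, 0.515, 0.177] pointing down, gripper open.
Joint ranges: [-3.1, 3.1], [-0.76, 2.03], [0.27, 2.55], [-1.08, 4.22], [0.17, 2.65], [-2.57, 2.57]. Speed limits (rad/s): [2.79, 2.79, 3.14, 3.14, 3.14, 3.14].

INTERFACE

Orientations are given as [roll, pitch, yaw] about the fixed x, y, z axes, in that order (R = Rz(yaw) Ry(pitch) Rx(roll)).
In Python, from bench import robot gives the robot as it stands.
- The arm moves only by the shell command python3 -m handwheel 'ROWS' [OPENING]. ROWS is JSON, a list of rows, each an object with "delta_pos": the shift along the tool's x, y, z in mm, a list of three; "yaw": the turn about the tool's y in rad. A call has 1 to 12 rows; each row is the pose to reach, as a shift and turn from the pose commanded when the call began, along the tool's axes at that moment; what a row does not reach only later rows make up. A row lasts 1/10 s, in which the tool goes at most 50 mm and 8.59 degrees, less where a joint would pass 70% of its speed; a pose out of reach is approached as far as the arm can. A call with a gripper value outside its range is refused whole. OPENING is the closure in counts, from 0 (fully open) to 255 (shut), set as the call begins (- or left out, the last holds). The fingers move at their own pace and stop on an object; the grip force is fixed at half the most. Time passes only in rows, so rows that repeat a pose let the fingers close. It gives the time, the measured TCP pose, the force and the opening at its end, in the units of the state.
- robot.get_obs(): the state, without advancing time (a new reading comes with each control period).
- robot.snapshot(name): name is "side" or "top"; returns a dict with "image" (420x560x3 uint8, red, green, blue), "fx", "fy", "cx", "cy" (pixels), "k1" (the pictures are not rectified: a ray, as slopes to the right and down, at radius r is drawn at 1 + k1 r^2 times it, then the intrinsics apply), "rvec" (rotation vector, rad) and "tvec" (3), from world to camera coordinates, as OpenCV has them. Camera axes: x right, y down, z forward; pixel columns grow to the right and rows downward; lengths in m; the calibration is good to about 2 mm. A picture is of the moment at which its call begins. There is no depth.
- robot.close_job(): hands the job in, once; it reports no verdict.
The state is a dict: "time": time; "joint_positions": joint angles; "qvel": joint speeds; "joint_torque": joint torques, N m; "tool_pos": TCP position; "ee_rot": TCP orientation; "wrist_force": force on the tool from outside, world axes, zero at the start; "wrist_torque": the same for the moment, N m; "width": finger opening in m.
Only numpy, scipy, OpenCV 4.12 (cv2) and the standard library are available. Lean on these libraries where they do the work, as an engineer would, in place of code of your own. Each camera call takes 0.05 s, during which the arm holds its last target.

## Working session

There is one attempt and no reset: what is moved stays moved. The work goes in short steps, Python scripts to look and compute and a shell command to move; the robot and the scene stay as the last step left them, time stands still between calls to the robot, and variables do not carry over. Pictures are saved under pics/ and viewed, and the job is handed in when it is done.

```bash
mkdir -p pics; ls; python3 - <<'E'
from bench import robot
import cv2,numpy as np,pickle
o=robot.get_obs(); print({k:np.round(v,4).tolist() for k,v in o.items()})
for n in ("side","top"):
    s=robot.snapshot(n); pickle.dump(s,open(f"{n}0.pkl","wb"))
    cv2.imwrite(f"pics/{n}0.png",cv2.cvtColor(s["image"],cv2.COLOR_RGB2BGR))
    print(n,{k:np.round(s[k],4).tolist() for k in s if k!="image"})
E
```

```text
pics
{'time': 0.0, 'joint_positions': [1.1109, 0.0879, 1.3722, 0.0, 1.6836, -0.1031], 'qvel': [0.0013, -0.0012, -0.0003, 0.0022, -0.0004, 0.0001], 'joint_torque': [-0.0005, -34.0181, -30.2429, 0.0717, 0.0331, -0.0001], 'tool_pos': [0.1918, 0.5148, 0.1754], 'ee_rot': [-1.5706, 0.0022, 1.214], 'wrist_force': [-0.0091, -1.005, 0.465], 'wrist_torque': [-0.0247, -0.0144, -0.0589], 'width': 0.0941}
side {'fx': 500.7012, 'fy': 500.7012, 'cx': 274.2438, 'cy': 215.0464, 'k1': -0.1577, 'rvec': [2.1232, -0.1737, 0.1054], 'tvec': [-0.5437, 0.128, 1.0457]}
top {'fx': 440.804, 'fy': 440.804, 'cx': 274.8774, 'cy': 215.6104, 'k1': -0.1268, 'rvec': [2.1708, -2.1696, 0.1833], 'tvec': [0.0152, 0.5562, 1.0109]}
```

View pics/side0.png

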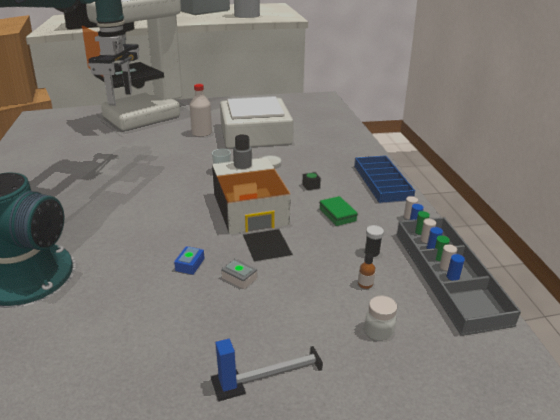

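View pics/top0.png

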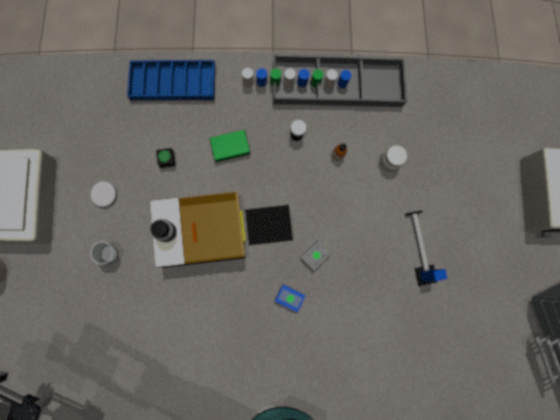

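The top view shows two carrier-shaped blocks: white/grey at (316,256) and blue at (290,298). In the side view they are at (239,271) and (190,260). The green slide box is at top (230,145), and the filter block with a green spot is at (166,157). My choice is the white/grey one with the green spot. I'll check it in a close crop.

```bash
cat > h.py <<'E'
import cv2,numpy as np,pickle
def load(n): return pickle.load(open(n+".pkl","rb"))
def K(s): return np.array([[s["fx"],0,s["cx"]],[0,s["fy"],s["cy"]],[0,0,1.]]),np.array([s["k1"],0,0,0.])
def ray(s,uv):
    k,d=K(s); n=cv2.undistortPoints(np.float64(uv).reshape(-1,1,2),k,d).reshape(-1,2)
    R,_=cv2.Rodrigues(np.float64(s["rvec"])); t=np.float64(s["tvec"])
    return -R.T@t,(np.c_[n,np.ones(len(n))]@R)
def plane(s,uv,z):
    c,d=ray(s,uv); return c+d*((z-c[2])/d[:,2])[:,None]
def tri(s1,u1,s2,u2):
    c1,d1=ray(s1,u1);c2,d2=ray(s2,u2);out=[]
    for a,b in zip(d1,d2):
        A=np.c_[a,-b];x=np.linalg.lstsq(A,c2-c1,rcond=None)[0]
        p,q=c1+a*x[0],c2+b*x[1]; out.append(np.r_[(p+q)/2,np.linalg.norm(p-q)])
    return np.array(out)
def proj(s,P):
    k,d=K(s); return cv2.projectPoints(np.float64(P).reshape(-1,1,3),np.float64(s["rvec"]),np.float64(s["tvec"]),k,d)[0].reshape(-1,2)
def crop(s,x0,y0,x1,y1,f,name):
    c=cv2.cvtColor(s["image"][y0:y1,x0:x1],cv2.COLOR_RGB2BGR)
    cv2.imwrite("pics/"+name,cv2.resize(c,None,fx=f,fy=f,interpolation=cv2.INTER_CUBIC))
E
python3 - <<'E'
from h import *
t=load("top0");s=load("side0")
crop(t,260,180,460,320,4,"t_crop0.png")
crop(s,150,130,350,290,4,"s_crop0.png")
crop(t,140,180,300,280,5,"t_hood0.png")
crop(s,200,320,340,410,5,"s_push0.png")
for n,z in (("t",t),("s",s)):print(ray(z,[[280,210]])[0])
E
```

```text
[0.41865748 0.05399835 1.07389519]
[ 0.3958177  -0.89773162  0.66553107]
```

View pics/t_crop0.png

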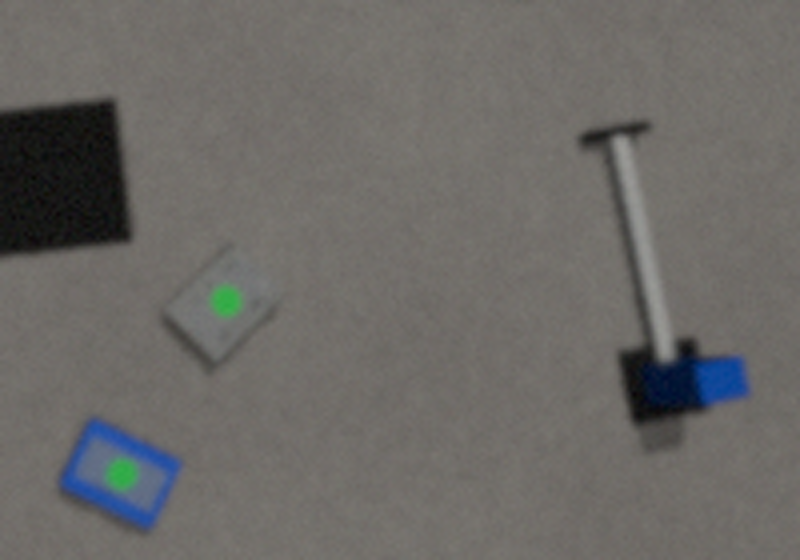

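View pics/s_crop0.png

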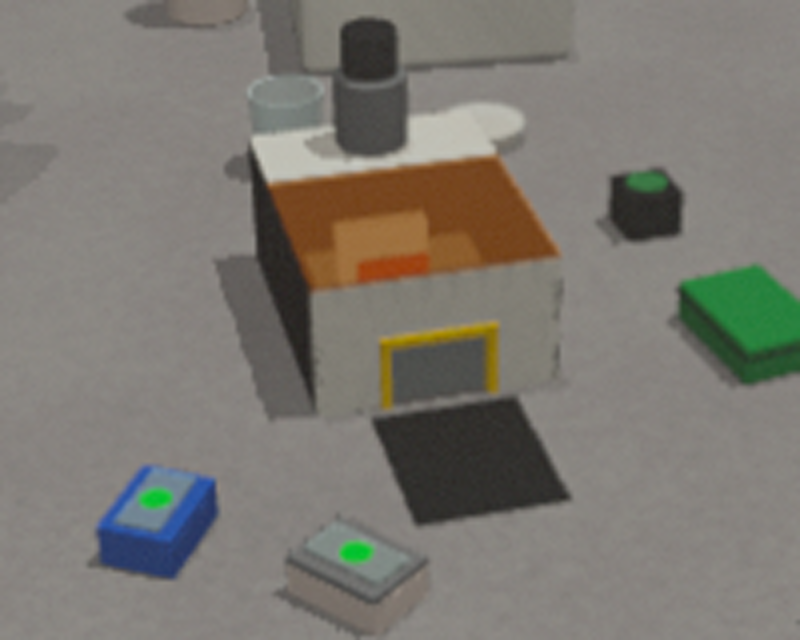

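View pics/t_hood0.png

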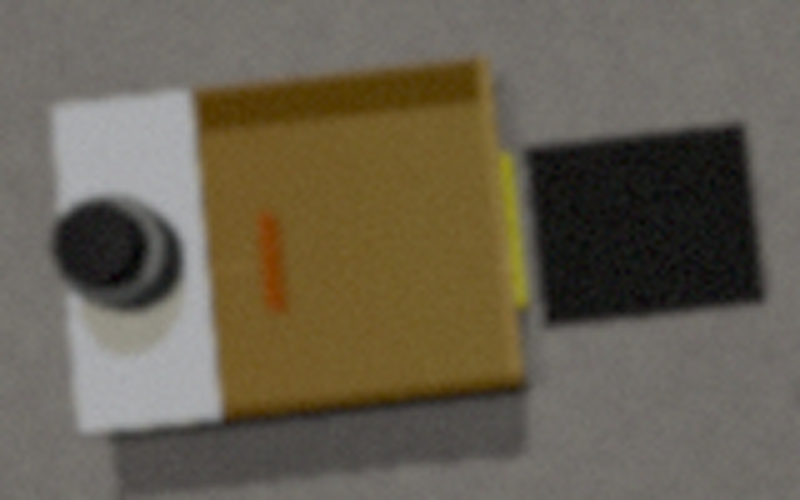

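View pics/s_push0.png

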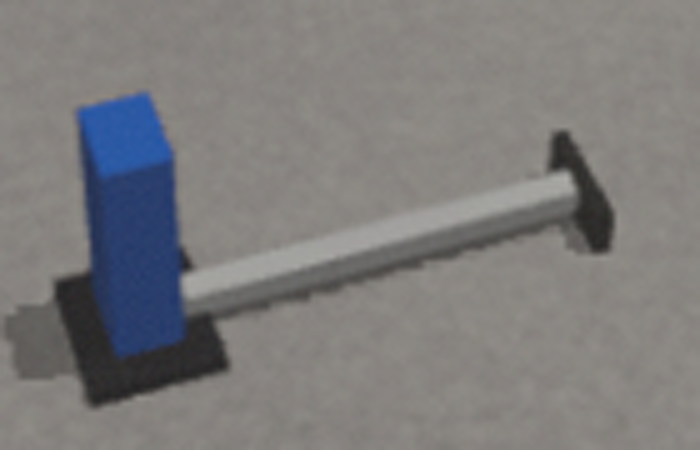

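The crop confirms it: the white/grey block at top (316,256) is the carrier, and the blue one at (290,298) is the decoy. Next I'll measure it along with the hood and the pusher.

```bash
python3 - <<'E'
from h import *
t=load("top0");s=load("side0")
np.set_printoptions(precision=4,suppress=True)
hc=np.array([[52,100],[488,60],[523,383],[80,432]])/5+[140,180]
P=plane(t,hc,.085)[:,:2];print("hood roof top",P,P.mean(0));
print([np.linalg.norm(P[i]-P[(i+1)%4]) for i in range(4)])
for a,b in ((0,1),(3,2),(1,2),(0,3)): d=P[b]-P[a];print(np.degrees(np.arctan2(d[1],d[0])))
sc=np.array([[250,138],[557,252],[315,292],[492,150],])/4+[150,130]
print("side roof",plane(s,sc,.085))
mat=np.array([[530,148],[742,125],[763,300],[550,323]])/5+[140,180]
print("mat",plane(t,mat,0))
# carrier
for nm,im,src in(("top",t,[(163,312),(230,245),(280,295),(212,370)]),("side",s,[(287,562),(338,517),(430,560),(372,603)])):
    uv=np.array(src)/4+([260,180] if nm=="top" else [150,130])
    Q=plane(im,uv,.028)[:,:2];print("car",nm,Q,Q.mean(0),[np.linalg.norm(Q[i]-Q[(i+1)%4]) for i in range(4)])
    for i in range(4): d=Q[(i+1)%4]-Q[i];print(np.degrees(np.arctan2(d[1],d[0])))
    h=cv2.cvtColor(im["image"],cv2.COLOR_RGB2HSV);m=cv2.inRange(h,(50,150,120),(75,255,255))
    n,l,st,c=cv2.connectedComponentsWithStats(m)
    for i in range(1,n):
        if st[i,4]>15: print("green",nm,c[i],st[i,4],plane(im,[c[i]],.028))
    m=cv2.inRange(h,(20,150,100),(35,255,255)); n,l,st,c=cv2.connectedComponentsWithStats(m)
    for i in range(1,n):
        if st[i,4]>15: print("yellow",nm,c[i],st[i])
# rim side: outer corners top/bottom  (z=.048 top, 0 bottom)
r=np.array([[380,342],[498,324],[387,408],[495,392]])/4+[150,130]
print("rim top",plane(s,r[:2],.048),"rim bottom",plane(s,r[2:],0))
r=np.array([[498,153],[512,152],[527,305],[515,307]])/5+[140,180]
print("rim top view",plane(t,r,.048))
r=np.array([[260,212],[268,212],[276,312],[284,312]])/5+[140,180]
print("pad top",plane(t,r,.033))
# pusher
ht=np.array([[692,363],[745,357],[749,397],[705,406]])/4+[260,180]
hs=np.array([[78,112],[150,95],[174,158],[104,178]])/5+[200,320]
print("handle top",plane(t,ht,.096),plane(t,ht,.096).mean(0));print("handle side",plane(s,hs,.096),plane(s,hs,.096).mean(0))
hd=np.array([[580,140],[650,124]])/4+[260,180]
print("head",plane(t,hd,.02)); hd=np.array([[562,132],[611,213],[608,248]])/5+[200,320]
print("head side",plane(s,hd[:2],.02),plane(s,hd[2:],0))
E
```

```text
hood roof top [[0.5848 0.3006]
 [0.6037 0.1021]
 [0.4572 0.0852]
 [0.4346 0.2831]] [0.5201 0.1928]
[np.float64(0.19942908677804977), np.float64(0.14755731672691333), np.float64(0.1992370323647382), np.float64(0.1511931621285348)]
-84.53815571131207
-83.4936069687507
-173.4153417302524
-173.3570020941469
side roof [[0.4358 0.2916 0.085 ]
 [0.6054 0.1109 0.085 ]
 [0.4603 0.0868 0.085 ]
 [0.5895 0.2493 0.085 ]]
mat [[ 0.5757  0.0852  0.    ]
 [ 0.5876 -0.0193  0.    ]
 [ 0.501  -0.0291  0.    ]
 [ 0.4896  0.0749  0.    ]]
car top [[ 0.456  -0.0461]
 [ 0.4958 -0.0866]
 [ 0.4659 -0.1162]
 [ 0.4216 -0.0749]] [ 0.4598 -0.081 ] [np.float64(0.05681895031111291), np.float64(0.04211408829056289), np.float64(0.060569198584856175), np.float64(0.044895355293982135)]
-45.48616167998639
-135.2538105004092
137.01504918222727
40.01472100186249
green top [275.3871  73.129 ] 62 [[0.9222 0.0132 0.028 ]]
green top [317.5439  73.6842] 57 [[ 0.9228 -0.0944  0.028 ]]
green top [229.1611 144.3514] 720 [[0.7331 0.1269 0.028 ]]
green top [316.0909 254.9091] 22 [[ 0.4633 -0.0828  0.028 ]]
green top [290.1923 298
[... 838 characters left out ...]
0.0887 0.    ]
 [0.5663 0.0957 0.    ]]
rim top view [[0.5663 0.0988 0.048 ]
 [0.5668 0.0922 0.048 ]
 [0.4948 0.0847 0.048 ]
 [0.4939 0.0903 0.048 ]]
pad top [[0.5398 0.2122 0.033 ]
 [0.5398 0.2084 0.033 ]
 [0.4923 0.2036 0.033 ]
 [0.4923 0.1999 0.033 ]]
handle top [[ 0.4228 -0.3421  0.096 ]
 [ 0.4258 -0.3741  0.096 ]
 [ 0.403  -0.3756  0.096 ]
 [ 0.3984 -0.3489  0.096 ]] [ 0.4125 -0.3602  0.096 ]
handle side [[ 0.4004 -0.3491  0.096 ]
 [ 0.4231 -0.3452  0.096 ]
 [ 0.4277 -0.3724  0.096 ]
 [ 0.4061 -0.3773  0.096 ]] [ 0.4143 -0.361   0.096 ]
head [[ 0.5609 -0.3066  0.02  ]
 [ 0.571  -0.3521  0.02  ]]
head side [[ 0.5657 -0.3117  0.02  ]
 [ 0.5736 -0.3505  0.02  ]] [[ 0.5743 -0.3486  0.    ]]
```

Measurements so far:
- Carrier: centre about (0.463, -0.082), long axis at 135°.
- Hood: yaw about 6.4°, port mouth about (0.5315, 0.090).
- Pusher: handle about (0.4135, -0.3605), yaw about 11°.

I'll write a helper that prints the tool-axis deltas for a goal, then move above the carrier.

```bash
cat > d.py <<'E'
import sys,numpy as np
from bench import robot
from scipy.spatial.transform import Rotation as Ro
o=robot.get_obs(); R=Ro.from_euler('xyz',o["ee_rot"]).as_matrix()
x,y,z,yaw=map(float,sys.argv[1:5])
cy=np.arctan2(R[1,0],R[0,0])
print("t",round(o["time"],2),"pos",np.round(o["tool_pos"],4),"yaw",round(cy,4),"j6",round(o["joint_positions"][5],3),"F",np.round(o["wrist_force"],2),"w",round(o["width"],4))
print("delta mm",np.round(R.T@(np.array([x,y,z])-o["tool_pos"])*1000,1),"yaw",round(-((yaw-cy+np.pi)%(2*np.pi)-np.pi),4))
E
python3 d.py .463 -.0815 .12 .785
```

```text
t 0.1 pos [0.1919 0.5149 0.1755] yaw 1.214 j6 -0.103 F [-0.31 -0.37  0.16] w 0.0939
delta mm [-464.    56.4 -462.4] yaw 0.429
```

```bash
python3 -m handwheel '[{"delta_pos":[-20,0,-20],"yaw":0.03},{"delta_pos":[-60,0,-60],"yaw":0.1},{"delta_pos":[-160,0,-160],"yaw":0.2},{"delta_pos":[-300,20,-300],"yaw":0.3},{"delta_pos":[-300,20,-300],"yaw":0.42},{"delta_pos":[-400,40,-400],"yaw":0.42},{"delta_pos":[-400,40,-400],"yaw":0.42},{"delta_pos":[-400,40,-400],"yaw":0.42},{"delta_pos":[-400,40,-400],"yaw":0.42},{"delta_pos":[-400,40,-400],"yaw":0.42},{"delta_pos":[-400,40,-400],"yaw":0.42},{"delta_pos":[-400,40,-400],"yaw":0.42}]'; python3 d.py .463 -.0815 .12 .785
```

```text
time: 1.3
tool_pos: [0.4274, -0.0018, 0.1359]
ee_rot: [-1.571, 0.0, 0.792]
wrist_force: [1.2, 1.2, 0.3]
width: 0.0942
t 1.3 pos [ 0.4274 -0.0018  0.1359] yaw 0.7921 j6 -0.929 F [1.19 1.19 0.3 ] w 0.0942
delta mm [-31.7  15.9 -81.4] yaw 0.0071
```

```bash
python3 -m handwheel '[{"delta_pos":[-10,5,-30],"yaw":0.007},{"delta_pos":[-32,20,-81],"yaw":0.007},{"delta_pos":[-32,20,-81],"yaw":0.007},{"delta_pos":[-32,20,-81],"yaw":0.007},{"delta_pos":[-32,50,-81],"yaw":0.007},{"delta_pos":[-32,65,-81],"yaw":0.007},{"delta_pos":[-32,65,-81],"yaw":0.007},{"delta_pos":[-32,65,-81],"yaw":0.007}]'; python3 - <<'E'
from bench import robot
from h import *
for n in ("side","top"):
    s=robot.snapshot(n); pickle.dump(s,open(f"{n}1.pkl","wb"))
crop(load("top1"),240,170,440,320,4,"t1.png");crop(load("side1"),150,140,350,300,4,"s1.png")
E
python3 d.py .463 -.0815 .004 .785
```

```text
time: 2.1
tool_pos: [0.4625, -0.0776, 0.0722]
ee_rot: [-1.571, -0.001, 0.789]
wrist_force: [-0.3, 0.4, -0.1]
width: 0.0937
t 2.2 pos [ 0.4634 -0.0782  0.0732] yaw 0.7882 j6 -1.076 F [ 0.64 -0.06  0.2 ] w 0.0938
delta mm [-2.7 69.2 -1.8] yaw 0.0032
```

View pics/s1.png

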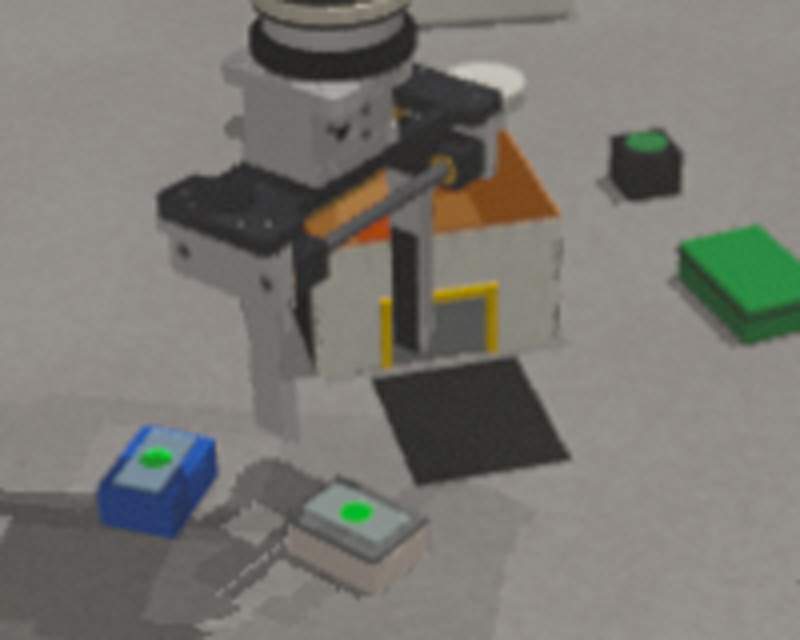

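View pics/t1.png

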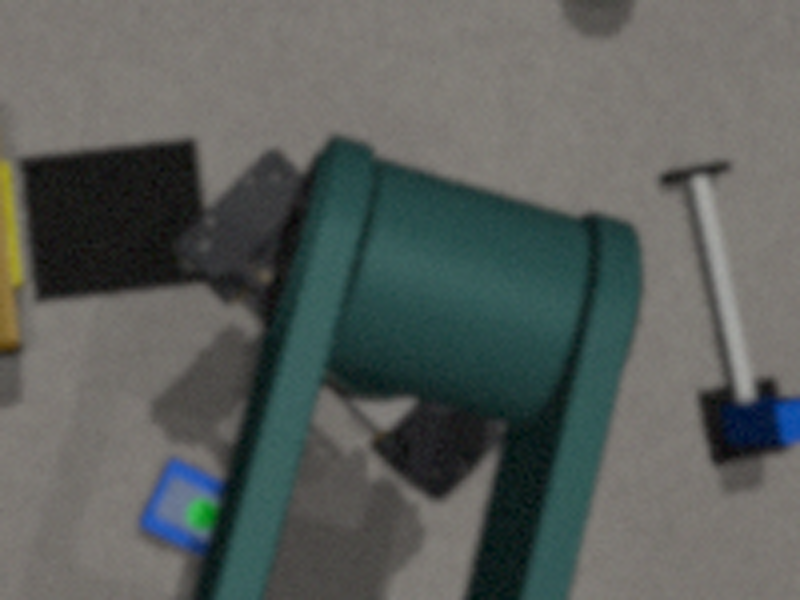

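The side view shows the fingers straddling the white carrier, whose spot is at crop (357,512). The blue decoy at (155,457) is well clear. Descending.

```bash
python3 -m handwheel '[{"delta_pos":[-2,10,-2],"yaw":0.003},{"delta_pos":[-3,35,-2],"yaw":0.003},{"delta_pos":[-3,55,-2],"yaw":0.003},{"delta_pos":[-3,63,-2],"yaw":0.003},{"delta_pos":[-3,65,-2],"yaw":0.003},{"delta_pos":[-3,65,-2],"yaw":0.003},{"delta_pos":[-3,65,-2],"yaw":0.003}]';  python3 d.py .463 -.0815 .004 .785
```

```text
time: 2.9
tool_pos: [0.4629, -0.0826, 0.0077]
ee_rot: [-1.573, -0.001, 0.784]
wrist_force: [0.1, 0.4, 0.2]
width: 0.0938
t 2.9 pos [ 0.4629 -0.0826  0.0077] yaw 0.784 j6 -1.081 F [0.1  0.41 0.2 ] w 0.0938
delta mm [0.9 3.7 0.7] yaw -0.001
```

```bash
python3 -m handwheel '[{"delta_pos":[0,3,0],"yaw":0},{"delta_pos":[0,3,0],"yaw":0},{"delta_pos":[0,3,0],"yaw":0},{"delta_pos":[0,3,0],"yaw":0},{"delta_pos":[0,3,0],"yaw":0},{"delta_pos":[0,3,0],"yaw":0},{"delta_pos":[0,3,0],"yaw":0},{"delta_pos":[0,3,0],"yaw":0},{"delta_pos":[0,3,0],"yaw":0}]' 255;  python3 d.py .463 -.0815 .02 .785
```

```text
time: 3.8
tool_pos: [0.4618, -0.0823, 0.0036]
ee_rot: [-1.571, -0.0, 0.784]
wrist_force: [-0.3, 0.8, 0.0]
width: 0.0256
t 3.8 pos [ 0.4618 -0.0823  0.0036] yaw 0.784 j6 -1.081 F [-0.3   0.77  0.05] w 0.0256
delta mm [  1.4 -16.4  -0.3] yaw -0.001
```

```bash
python3 - <<'E'
from bench import robot
from h import *
for n in ("side","top"):
    s=robot.snapshot(n); pickle.dump(s,open(f"{n}2.pkl","wb"))
print(robot.get_obs()["width"])
crop(load("side2"),150,180,350,320,4,"s2.png")
E
```

```text
0.01753627676729848
```

View pics/s2.png

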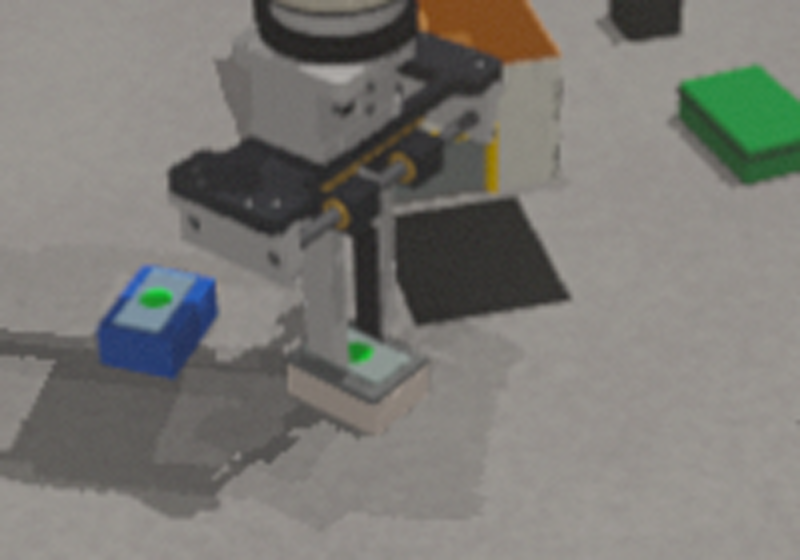

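```bash
python3 - <<'E'
from bench import robot
from h import *
o=robot.get_obs();p=o["tool_pos"];print(p,o["width"],o["wrist_force"])
s=load("side2");x=np.array([np.cos(.784),np.sin(.784),0]);n=np.array([-x[1],x[0],0])
w=.009
P=[p,p-x*w,p+x*w,p-x*w-n*.008,p-x*w+n*.008,p+x*w-n*.008]
print((proj(s,P)-[150,180])*4)
Q=[p+[0,0,.1]-x*w, p+[0,0,.1]+x*w];print((proj(s,Q)-[150,180])*4)
c=[.463,-.0815];print("carrier base expected",(proj(s,[[c[0]+a*.022*x[0]+b*.03*n[0],c[1]+a*.022*x[1]+b*.03*n[1],z] for a in(-1,1) for b in (-1,1) for z in (0,.028)])-[150,180])*4)
E
```

```text
[ 0.46183642 -0.08225316  0.00354805] 0.01753627676729848 [ 0.01792109  0.83683129 -0.05138906]
[[354.0024003  389.11022035]
 [343.10859057 397.94768139]
 [364.77529913 380.36875674]
 [355.11728087 403.7610302 ]
 [331.19332683 392.17491172]
 [376.73109888 386.04662372]]
[[335.78690367 239.71480992]
 [358.77199616 223.03141116]]
carrier base expected [[375.1240016  437.43971077]
 [373.56436968 394.67873762]
 [285.29294341 393.24275446]
 [282.43753757 351.0035779 ]
 [427.37926263 393.20722545]
 [426.67468877 350.94574684]
 [338.50016728 351.47521548]
 [336.52763982 309.74887752]]
```

```bash
python3 - <<'E'
from h import *
crop(load("side2"),205,240,275,300,10,"s2z.png")
crop(load("side0"),205,240,275,300,10,"s0z.png")
E
```

```text
(no output)
```

View pics/s2z.png

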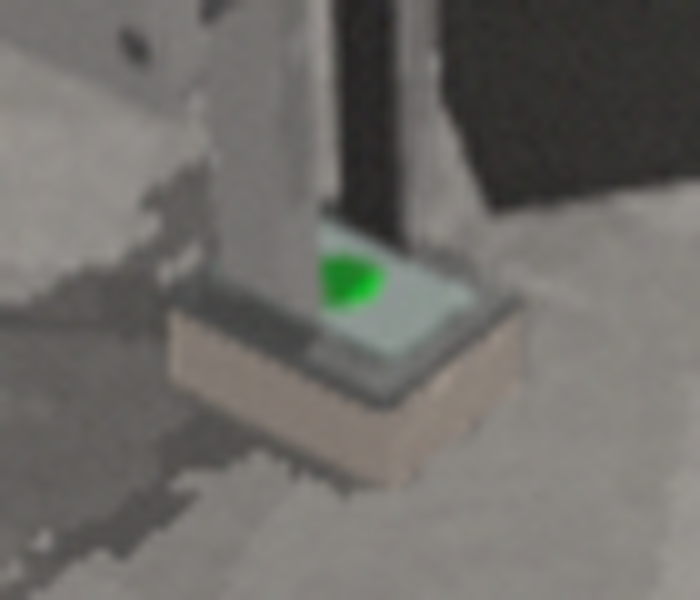

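View pics/s0z.png

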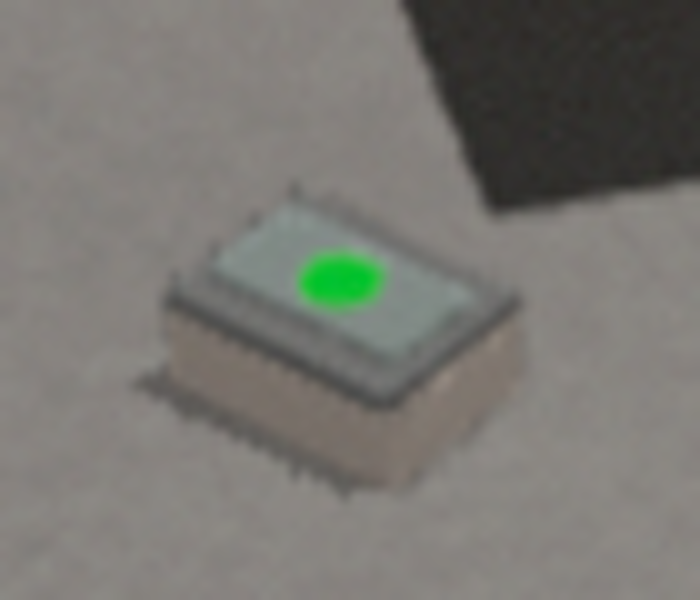

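```bash
python3 - <<'E'
from h import *
s=load("side1")
for p,yaw,w in (([.4634,-.0782,.0732],.788,.047),):
    p=np.array(p);x=np.array([np.cos(yaw),np.sin(yaw),0]);n=np.array([-x[1],x[0],0])
    for dz in(0,.019,.03): print(dz,((proj(s,[p-x*w-n*.008+[0,0,dz],p-x*w+n*.008+[0,0,dz],p+x*w-n*.008+[0,0,dz],p+x*w+n*.008+[0,0,dz]])-[150,140])*4).round(0).tolist())
crop(s,205,190,275,260,10,"s1z.png")
E
```

```text
0 [[304.0, 488.0], [279.0, 476.0], [421.0, 398.0], [396.0, 388.0]]
0.019 [[302.0, 456.0], [277.0, 445.0], [420.0, 368.0], [395.0, 358.0]]
0.03 [[301.0, 438.0], [276.0, 426.0], [420.0, 350.0], [395.0, 340.0]]
```

View pics/s1z.png

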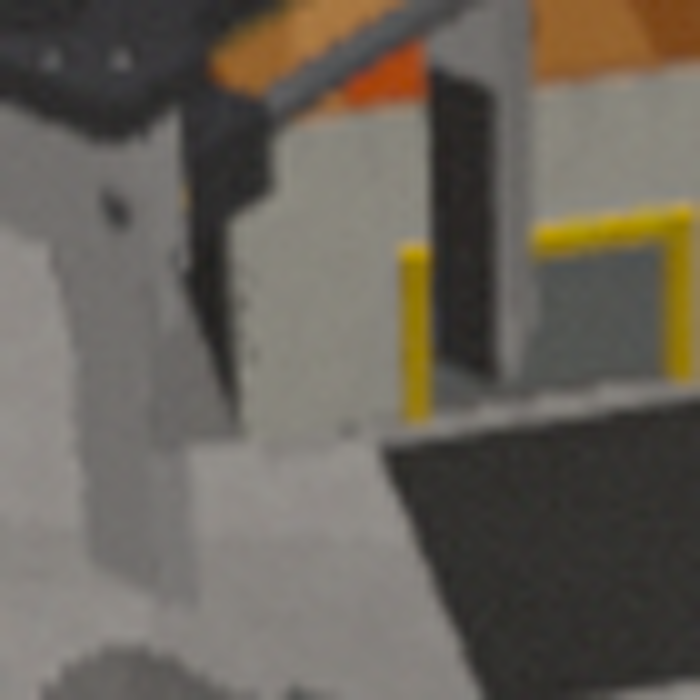

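The reported TCP and the picture disagree. In the side view the finger tips are about 28 mm higher than reported, so the jaws closed above the carrier and touched nothing. I'll check whether the offset is only vertical.

```bash
python3 - <<'E'
from h import *
t=load("top1");s=load("side1")
p=np.array([.4634,-.0782,.0732])
for dz in (.0,.1,.13,.16,.2): print(dz,((proj(t,[p+[0,0,dz]])-[240,170])*4).round(1), ((proj(s,[p+[0,0,dz]])-[150,140])*4).round(1))
t2=load("top2");crop(t2,240,170,440,320,4,"t2.png")
E
```

```text
0.0 [[306.6 336. ]] [[351.7 436.1]]
0.1 [[332.1 327.2]] [[344.9 266.1]]
0.13 [[340.8 324.2]] [[342.8 211.3]]
0.16 [[350.2 321. ]] [[340.6 154.7]]
0.2 [[363.8 316.3]] [[337.7  76.4]]
```

View pics/t2.png

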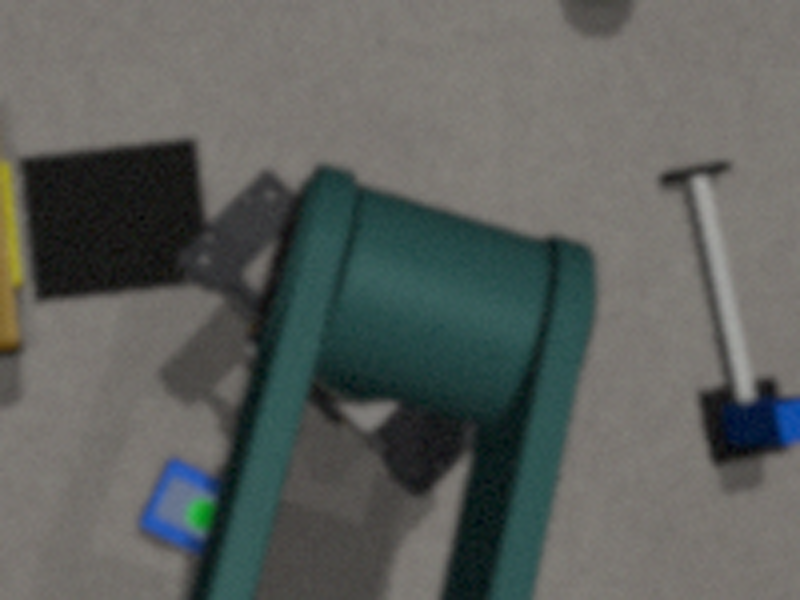

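The offset is vertical: tips are about 28 mm above the reported z, and the top view agrees laterally. I'll reopen, go 20 mm lower while watching the force, and look again.

```bash
python3 -m handwheel '[{"delta_pos":[0,0,0],"yaw":0},{"delta_pos":[0,0,0],"yaw":0},{"delta_pos":[0,0,0],"yaw":0},{"delta_pos":[0,0,0],"yaw":0},{"delta_pos":[0,0,0],"yaw":0},{"delta_pos":[0,0,0],"yaw":0},{"delta_pos":[0,0,0],"yaw":0},{"delta_pos":[0,0,0],"yaw":0},{"delta_pos":[0,0,0],"yaw":0},{"delta_pos":[0,0,0],"yaw":0}]' 0
python3 -m handwheel '[{"delta_pos":[0,3,0],"yaw":0},{"delta_pos":[0,8,0],"yaw":0},{"delta_pos":[0,13,0],"yaw":0},{"delta_pos":[0,17,0],"yaw":0},{"delta_pos":[0,18,0],"yaw":0},{"delta_pos":[0,18,0],"yaw":0}]'
python3 - <<'E'
from bench import robot
from h import *
o=robot.get_obs();print(o["tool_pos"],o["wrist_force"],o["width"])
s=robot.snapshot("side");pickle.dump(s,open("side3.pkl","wb"))
crop(s,180,220,280,300,8,"s3.png")
p=o["tool_pos"];yaw=.784;x=np.array([np.cos(yaw),np.sin(yaw),0]);n=np.array([-x[1],x[0],0]);w=.047
for dz in(0.015,.02,.025,.03): print(dz,((proj(s,[p-x*w-n*.008+[0,0,dz],p-x*w+n*.008+[0,0,dz],p+x*w-n*.008+[0,0,dz],p+x*w+n*.008+[0,0,dz]])-[180,220])*8).round(0).tolist())
E
```

```text
time: 4.9
tool_pos: [0.4618, -0.0823, 0.0036]
ee_rot: [-1.571, -0.0, 0.784]
wrist_force: [0.8, 0.4, 0.4]
width: 0.0927
time: 5.5
tool_pos: [0.4616, -0.0822, -0.0148]
ee_rot: [-1.57, 0.0, 0.784]
wrist_force: [-1.0, -0.4, 0.4]
width: 0.0942
[ 0.46155618 -0.08221365 -0.01484669] [-0.99758671 -0.41894847  0.39886743] 0.09420083887944537
0.015 [[375.0, 575.0], [327.0, 551.0], [601.0, 390.0], [554.0, 368.0]]
0.02 [[374.0, 560.0], [326.0, 536.0], [600.0, 375.0], [553.0, 354.0]]
0.025 [[373.0, 545.0], [325.0, 521.0], [600.0, 360.0], [553.0, 339.0]]
0.03 [[372.0, 530.0], [324.0, 505.0], [600.0, 345.0], [552.0, 324.0]]
```

View pics/s3.png

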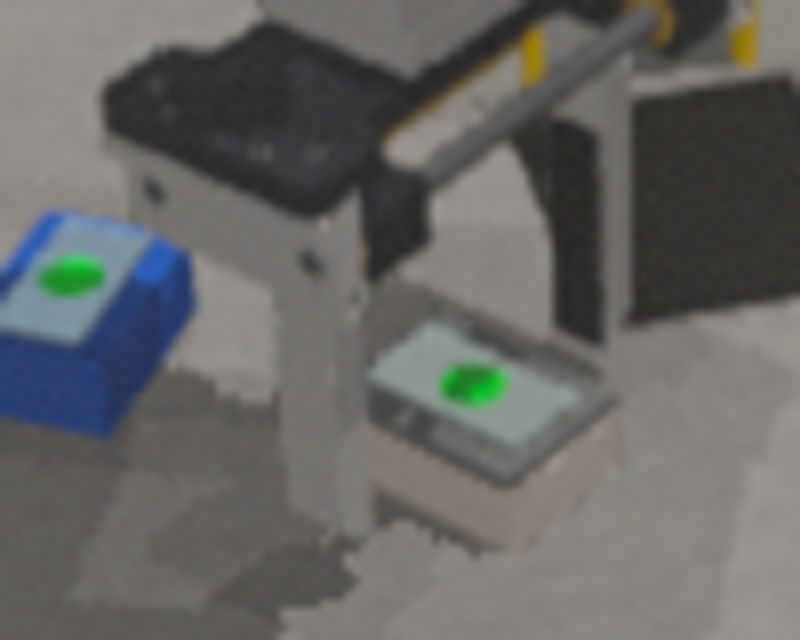

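The tips now straddle the carrier. The left tip's corner at crop (370,535) gives a true z of about 13 mm, so the offset of about +28 mm is confirmed. I'll go 6 mm lower and close.

```bash
python3 -m handwheel '[{"delta_pos":[0,3,0],"yaw":0},{"delta_pos":[0,6,0],"yaw":0},{"delta_pos":[0,6,0],"yaw":0}]'
python3 -m handwheel '[{"delta_pos":[0,0,0],"yaw":0},{"delta_pos":[0,0,0],"yaw":0},{"delta_pos":[0,0,0],"yaw":0},{"delta_pos":[0,0,0],"yaw":0},{"delta_pos":[0,0,0],"yaw":0},{"delta_pos":[0,0,0],"yaw":0},{"delta_pos":[0,0,0],"yaw":0},{"delta_pos":[0,0,0],"yaw":0},{"delta_pos":[0,0,0],"yaw":0}]' 255;  python3 d.py .463 -.0815 .02 .785
```

```text
time: 5.85
tool_pos: [0.4614, -0.0821, -0.0209]
ee_rot: [-1.57, 0.0, 0.784]
wrist_force: [-0.6, 0.2, -0.3]
width: 0.094
time: 6.75
tool_pos: [0.4619, -0.0822, -0.0204]
ee_rot: [-1.571, -0.0, 0.784]
wrist_force: [0.7, 0.5, 0.5]
width: 0.0441
t 6.75 pos [ 0.4619 -0.0822 -0.0204] yaw 0.784 j6 -1.081 F [0.67 0.52 0.49] w 0.0441
delta mm [  1.3 -40.4  -0.3] yaw -0.001
```

Gripped at 44.1 mm, the carrier's width. Now lift it and bring it in front of the port, to (0.5384, 0.0294) at yaw 0.112.

```bash
python3 -m handwheel '[{"delta_pos":[0,-5,0],"yaw":0},{"delta_pos":[0,-20,0],"yaw":0},{"delta_pos":[0,-35,0],"yaw":0},{"delta_pos":[0,-35,0],"yaw":0},{"delta_pos":[0,-35,0],"yaw":0}]';  python3 d.py .5384 .0294 .0146 .112
```

```text
time: 7.25
tool_pos: [0.4619, -0.0823, 0.0146]
ee_rot: [-1.571, -0.0, 0.784]
wrist_force: [-0.2, 0.9, -1.1]
width: 0.0436
t 7.25 pos [ 0.4619 -0.0823  0.0146] yaw 0.784 j6 -1.081 F [-0.22  0.89 -1.07] w 0.0436
delta mm [133.1   0.   25.1] yaw 0.672
```

```bash
python3 -m handwheel '[{"delta_pos":[5,0,1],"yaw":0.08},{"delta_pos":[20,0,4],"yaw":0.2},{"delta_pos":[45,0,8],"yaw":0.32},{"delta_pos":[75,0,14],"yaw":0.44},{"delta_pos":[105,0,20],"yaw":0.56},{"delta_pos":[126,0,24],"yaw":0.64},{"delta_pos":[133,0,25],"yaw":0.672},{"delta_pos":[133,0,25],"yaw":0.672},{"delta_pos":[133,0,25],"yaw":0.672}]';  python3 d.py .5384 .0294 -.0200 .112
```

```text
time: 8.15
tool_pos: [0.5374, 0.0292, 0.0135]
ee_rot: [-1.571, 0.002, 0.113]
wrist_force: [-0.1, -0.3, -1.6]
width: 0.0436
t 8.15 pos [0.5374 0.0292 0.0135] yaw 0.113 j6 -0.164 F [-0.12 -0.25 -1.61] w 0.0436
delta mm [ 1.1 33.5  0. ] yaw 0.001
```

```bash
python3 -m handwheel '[{"delta_pos":[1,6,0],"yaw":0},{"delta_pos":[1,18,0],"yaw":0},{"delta_pos":[1,28,0],"yaw":0},{"delta_pos":[1,32,0],"yaw":0},{"delta_pos":[1,33,0],"yaw":0},{"delta_pos":[1,33,0],"yaw":0}]';  python3 d.py .5384 .0294 -.0200 .112
```

```text
time: 8.75
tool_pos: [0.5392, 0.0294, -0.0187]
ee_rot: [-1.571, 0.0, 0.112]
wrist_force: [-0.1, -0.5, -0.9]
width: 0.0436
t 8.75 pos [ 0.5392  0.0294 -0.0187] yaw 0.1119 j6 -0.163 F [-0.14 -0.46 -0.91] w 0.0436
delta mm [-0.8  1.3  0.1] yaw -0.0001
```

```bash
python3 -m handwheel '[{"delta_pos":[0,1,0],"yaw":0},{"delta_pos":[0,1.5,0],"yaw":0},{"delta_pos":[0,1.5,0],"yaw":0},{"delta_pos":[0,1.5,0],"yaw":0}]'; python3 - <<'E'
from bench import robot
from h import *
o=robot.get_obs();print(o["tool_pos"],o["wrist_force"],o["width"])
for n in ("side","top"):
    s=robot.snapshot(n);pickle.dump(s,open(n+"4.pkl","wb"))
crop(load("side4"),210,170,310,250,8,"s4.png")
E
```

```text
time: 9.15
tool_pos: [0.5396, 0.0295, -0.0196]
ee_rot: [-1.571, -0.001, 0.112]
wrist_force: [-0.6, -0.1, -0.3]
width: 0.0438
[ 0.53955927  0.02949301 -0.0196481 ] [-0.64085782 -0.14626637 -0.30687772] 0.043770847724715414
```

View pics/s4.png

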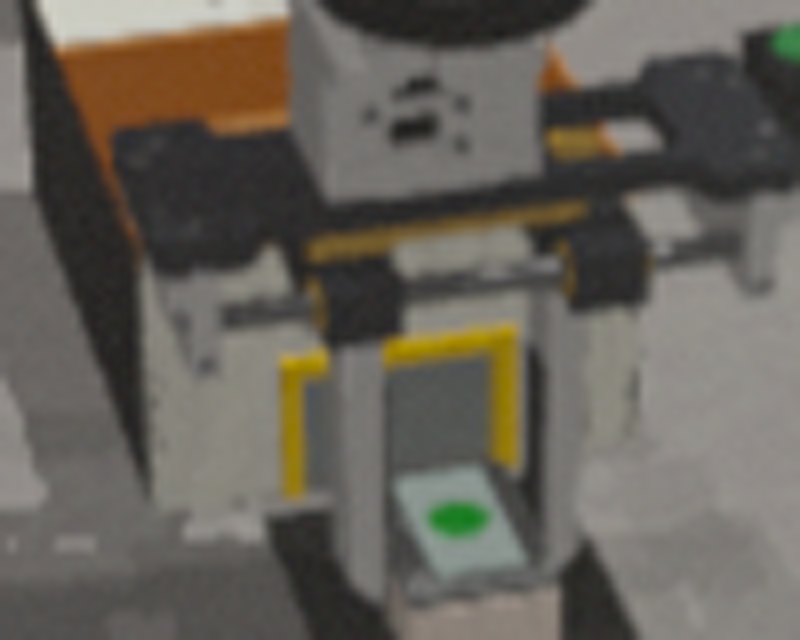

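```bash
python3 -m handwheel '[{"delta_pos":[-0.5,0.5,0],"yaw":0},{"delta_pos":[-0.5,0.5,0],"yaw":0}]'; python3 -m handwheel '[{"delta_pos":[0,0,0],"yaw":0},{"delta_pos":[0,0,0],"yaw":0},{"delta_pos":[0,0,0],"yaw":0},{"delta_pos":[0,0,0],"yaw":0},{"delta_pos":[0,0,0],"yaw":0},{"delta_pos":[0,0,0],"yaw":0},{"delta_pos":[0,0,0],"yaw":0},{"delta_pos":[0,0,0],"yaw":0},{"delta_pos":[0,0,0],"yaw":0}]' 0; python3 -m handwheel '[{"delta_pos":[0,-10,0],"yaw":0},{"delta_pos":[0,-40,0],"yaw":0},{"delta_pos":[0,-90,0],"yaw":0},{"delta_pos":[0,-130,0],"yaw":0},{"delta_pos":[0,-130,0],"yaw":0}]'; python3 d.py .4135 -.3605 .11 .192
```

```text
time: 9.45
tool_pos: [0.5389, 0.0294, -0.0204]
ee_rot: [-1.571, -0.0, 0.112]
wrist_force: [0.3, 0.3, -0.1]
width: 0.0439
time: 10.35
tool_pos: [0.5389, 0.0294, -0.0204]
ee_rot: [-1.571, -0.0, 0.112]
wrist_force: [-0.2, -0.5, -0.3]
width: 0.0941
time: 10.85
tool_pos: [0.5438, 0.0292, 0.1184]
ee_rot: [-1.573, -0.015, 0.112]
wrist_force: [0.2, 0.4, 0.3]
width: 0.0937
t 10.85 pos [0.5438 0.0292 0.1184] yaw 0.112 j6 -0.163 F [0.22 0.36 0.29] w 0.0937
delta mm [-173.1    6.6 -372.7] yaw -0.08
```

```bash
python3 -m handwheel '[{"delta_pos":[-5,0,-10],"yaw":0},{"delta_pos":[-18,0,-40],"yaw":-0.02},{"delta_pos":[-38,0,-85],"yaw":-0.04},{"delta_pos":[-58,0,-130],"yaw":-0.08},{"delta_pos":[-79,0,-175],"yaw":-0.08},{"delta_pos":[-99,0,-220],"yaw":-0.08},{"delta_pos":[-119,0,-265],"yaw":-0.08},{"delta_pos":[-139,0,-310],"yaw":-0.08},{"delta_pos":[-157,0,-348],"yaw":-0.08},{"delta_pos":[-165,0,-366],"yaw":-0.08},{"delta_pos":[-168,0,-373],"yaw":-0.08},{"delta_pos":[-168,0,-373],"yaw":-0.08}]';python3 -m handwheel '[{"delta_pos":[0,0,0],"yaw":0},{"delta_pos":[0,0,0],"yaw":0}]'; python3 - <<'E'
from bench import robot
from h import *
o=robot.get_obs();print(o["tool_pos"],o["wrist_force"],o["width"])
for n in ("side","top"):
    s=robot.snapshot(n);pickle.dump(s,open(n+"5.pkl","wb"))
s=load("side5");crop(s,170,250,330,400,5,"s5.png");crop(load("top5"),220,170,440,320,3.5,"t5.png")
crop(s,210,170,310,260,8,"s5c.png")
p=o["tool_pos"];yaw=o["ee_rot"][2];x=np.array([np.cos(yaw),np.sin(yaw),0]);n=np.array([-x[1],x[0],0]);w=.047
for dz in(.024,.028,.032): print(dz,((proj(s,[p-x*w-n*.008+[0,0,dz],p-x*w+n*.008+[0,0,dz],p+x*w-n*.008+[0,0,dz],p+x*w+n*.008+[0,0,dz]])-[170,250])*5).round(0).tolist())
E
python3 d.py .4135 -.3605 .023 .192
```

```text
time: 12.05
tool_pos: [0.4122, -0.36, 0.1077]
ee_rot: [-1.568, 0.002, 0.19]
wrist_force: [-0.2, 0.5, 0.3]
width: 0.0941
time: 12.25
tool_pos: [0.414, -0.3586, 0.1092]
ee_rot: [-1.57, 0.0, 0.194]
wrist_force: [-0.6, -0.0, -0.9]
width: 0.0941
[ 0.41395117 -0.35862567  0.10924693] [-0.60161554 -0.01646316 -0.91605339] 0.09406096060882498
0.024 [[120.0, 450.0], [107.0, 412.0], [427.0, 373.0], [410.0, 338.0]]
0.028 [[119.0, 440.0], [106.0, 403.0], [426.0, 363.0], [409.0, 328.0]]
0.032 [[117.0, 430.0], [105.0, 393.0], [426.0, 353.0], [409.0, 318.0]]
t 12.35 pos [ 0.4141 -0.3589  0.1096] yaw 0.1939 j6 -1.012 F [-0.31 -0.06  0.22] w 0.0944
delta mm [-0.9 86.6 -1.4] yaw 0.0019
```

View pics/s5.png

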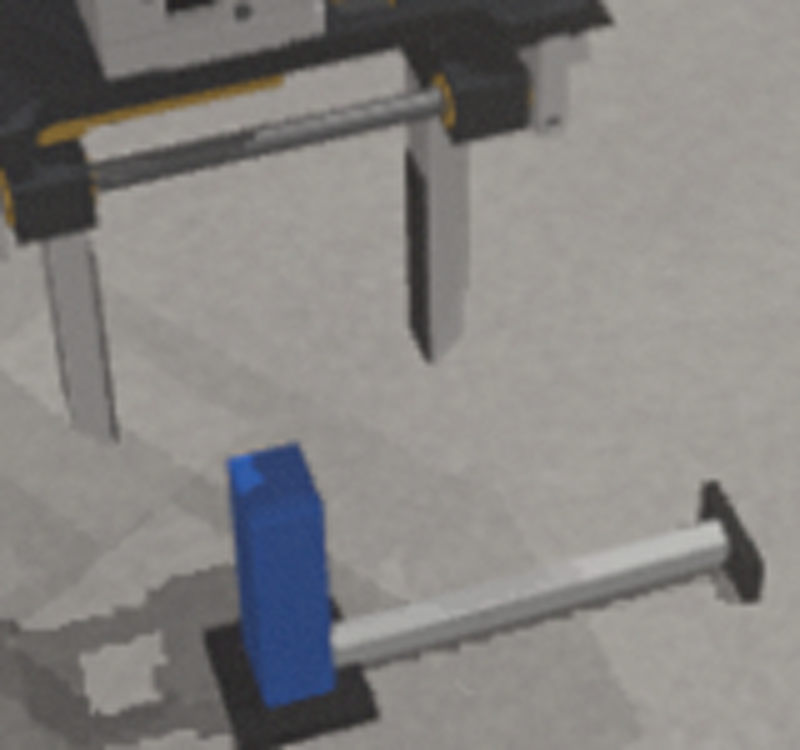

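View pics/s5c.png

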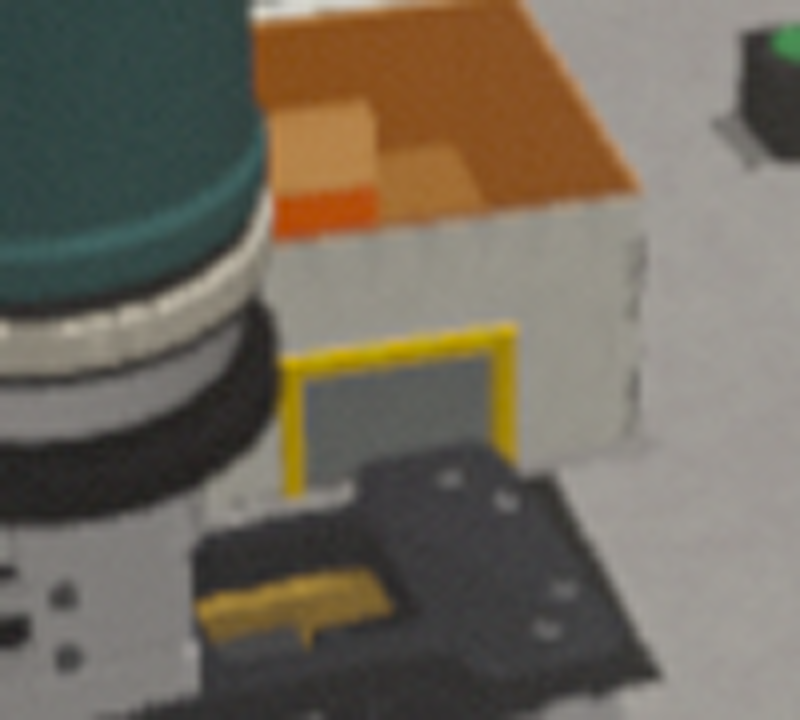

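View pics/t5.png

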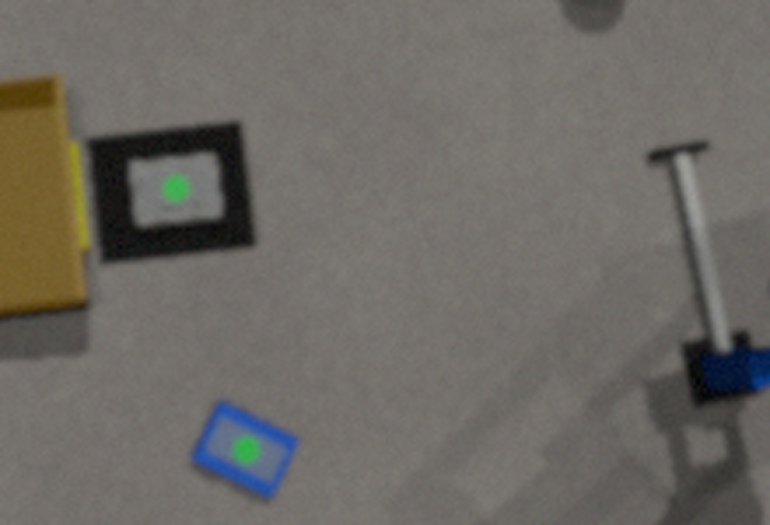

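The carrier now lies on the mat in front of the port: top crop (175,188), aligned with the yellow rim at (80,195). The pusher handle is between the open fingers. I'll measure the carrier, then descend on the handle.

```bash
python3 - <<'E'
from h import *
t=load("top5");im=t["image"];g=im.astype(int)
x0,y0=245,204
roi=im[203:248,240:300]
gray=cv2.cvtColor(roi,cv2.COLOR_RGB2GRAY)
gray=cv2.resize(gray,None,fx=4,fy=4,interpolation=cv2.INTER_CUBIC)
m=(gray>70).astype(np.uint8)
n,l,st,c=cv2.connectedComponentsWithStats(m)
for i in range(1,n):
    if 500<st[i,4]<12000:
        ct=max(cv2.findContours((l==i).astype(np.uint8),0,2)[0],key=cv2.contourArea)
        b=cv2.boxPoints(cv2.minAreaRect(ct)); uv=(b+.5)/4-.5+[240,203]
        Q=plane(t,uv,.028)[:,:2];print(st[i],Q,Q.mean(0),[np.linalg.norm(Q[k]-Q[(k+1)%4]).round(4) for k in range(4)])
        for k in range(4): d=Q[(k+1)%4]-Q[k];print(np.degrees(np.arctan2(d[1],d[0])))
h=cv2.cvtColor(im,cv2.COLOR_RGB2HSV);mm=cv2.inRange(h,(50,120,100),(75,255,255));n,l,st,c=cv2.connectedComponentsWithStats(mm)
for i in range(1,n):
    if st[i,4]>10: print(c[i],st[i,4],plane(t,[c[i]],.028))
E
python3 -m handwheel '[{"delta_pos":[-1,5,-1],"yaw":0.002},{"delta_pos":[-1,25,-1.5],"yaw":0.002},{"delta_pos":[-1,55,-1.5],"yaw":0.002},{"delta_pos":[-1,80,-1.5],"yaw":0.002},{"delta_pos":[-1,86,-1.5],"yaw":0.002},{"delta_pos":[-1,86,-1.5],"yaw":0.002},{"delta_pos":[-1,86,-1.5],"yaw":0.002}]'; python3 d.py .4135 -.3605 .023 .192
```

```text
[  67   42  109   86 7807] [[ 0.55783076  0.061115  ]
 [ 0.56521996 -0.0014678 ]
 [ 0.51850937 -0.00656429]
 [ 0.51129459  0.05569374]] [0.53821367 0.02719416] [np.float64(0.063), np.float64(0.047), np.float64(0.0627), np.float64(0.0469)]
-83.26622133402385
-173.77320733306038
96.61024074011857
6.644752666964079
[275.5         73.28571429] 84 [[0.92176422 0.01290978 0.028     ]]
[317.52564103  73.88461538] 78 [[ 0.92229118 -0.0943595   0.028     ]]
[229.21954315 144.43908629] 788 [[0.73286291 0.12677109 0.028     ]]
[163.82191781 155.54794521] 73 [[0.70449221 0.28631769 0.028     ]]
[269.96666667 223.4       ] 30 [[0.53852468 0.02695807 0.028     ]]
[290.04761905 298.07142857] 42 [[ 0.36190014 -0.02012854  0.028     ]]
time: 13.05
tool_pos: [0.4137, -0.3623, 0.0249]
ee_rot: [-1.573, -0.001, 0.19]
wrist_force: [0.7, -0.4, -0.2]
width: 0.0942
t 13.05 pos [ 0.4137 -0.3623  0.0249] yaw 0.1903 j6 -1.013 F [ 0.73 -0.44 -0.17] w 0.0942
delta mm [0.2 1.9 1.8] yaw -0.0017
```

The carrier is at (0.5384, 0.0271) with yaw 6.55°, within 0.5 mm of the port axis. Now I'll grip the handle.

```bash
python3 -m handwheel '[{"delta_pos":[0,2,1.5],"yaw":0},{"delta_pos":[0,2,1.5],"yaw":0},{"delta_pos":[0,2,1.5],"yaw":0},{"delta_pos":[0,2,1.5],"yaw":0},{"delta_pos":[0,2,1.5],"yaw":0},{"delta_pos":[0,2,1.5],"yaw":0},{"delta_pos":[0,2,1.5],"yaw":0},{"delta_pos":[0,2,1.5],"yaw":0},{"delta_pos":[0,2,1.5],"yaw":0},{"delta_pos":[0,2,1.5],"yaw":0},{"delta_pos":[0,2,1.5],"yaw":0},{"delta_pos":[0,2,1.5],"yaw":0}]' 255; python3 d.py .4135 -.3605 .06 .192
```

```text
time: 14.25
tool_pos: [0.4129, -0.3602, 0.0216]
ee_rot: [-1.571, -0.001, 0.19]
wrist_force: [0.6, -0.3, 0.2]
width: 0.0238
t 14.25 pos [ 0.4129 -0.3602  0.0216] yaw 0.19 j6 -1.011 F [ 0.65 -0.29  0.24] w 0.0238
delta mm [  0.5 -38.4  -0.4] yaw -0.002
```

Gripped at 23.8 mm, the handle's thickness. I'll lift 35 mm and turn in place, so the head stays away from the jar.

```bash
python3 -m handwheel '[{"delta_pos":[0,-5,0],"yaw":0},{"delta_pos":[0,-20,0],"yaw":0},{"delta_pos":[0,-35,0],"yaw":-0.05},{"delta_pos":[0,-35,0],"yaw":-0.15},{"delta_pos":[0,-35,0],"yaw":-0.27},{"delta_pos":[0,-35,0],"yaw":-0.39},{"delta_pos":[0,-35,0],"yaw":-0.51},{"delta_pos":[0,-35,0],"yaw":-0.63},{"delta_pos":[0,-35,0],"yaw":-0.75},{"delta_pos":[0,-35,0],"yaw":-0.85},{"delta_pos":[0,-35,0],"yaw":-0.91},{"delta_pos":[0,-35,0],"yaw":-0.93}]'; python3 d.py .4129 -.3602 .0566 1.684
```

```text
time: 15.45
tool_pos: [0.4127, -0.3605, 0.0575]
ee_rot: [-1.571, 0.0, 1.121]
wrist_force: [0.6, 0.3, -1.9]
width: 0.0236
t 15.45 pos [ 0.4127 -0.3605  0.0575] yaw 1.1208 j6 -1.942 F [ 0.6   0.29 -1.94] w 0.0236
delta mm [ 0.4  0.9 -0.1] yaw -0.5632
```

```bash
python3 - <<'E'
from h import *
t=load("top0");print(plane(t,[[340,152],[298,130],[394,158],[230,145]],.06).round(3))
E
python3 d.py .5624 -.1839 .0566 1.684
```

```text
[[ 0.707 -0.14   0.06 ]
 [ 0.761 -0.04   0.06 ]
 [ 0.694 -0.272  0.06 ]
 [ 0.722  0.123  0.06 ]]
t 15.45 pos [ 0.4127 -0.3605  0.0575] yaw 1.1208 j6 -1.942 F [ 0.6   0.29 -1.94] w 0.0236
delta mm [224.2   0.8 -58. ] yaw -0.5632
```

```bash
python3 -m handwheel '[{"delta_pos":[6,0,-1],"yaw":-0.01},{"delta_pos":[24,0,-6],"yaw":-0.05},{"delta_pos":[50,0,-13],"yaw":-0.12},{"delta_pos":[80,0,-21],"yaw":-0.19},{"delta_pos":[110,0,-28],"yaw":-0.26},{"delta_pos":[140,0,-36],"yaw":-0.34},{"delta_pos":[170,0,-44],"yaw":-0.42},{"delta_pos":[198,0,-51],"yaw":-0.49},{"delta_pos":[216,0,-56],"yaw":-0.54},{"delta_pos":[224,0,-58],"yaw":-0.563},{"delta_pos":[224,0,-58],"yaw":-0.563},{"delta_pos":[224,0,-58],"yaw":-0.563}]'; python3 d.py .5624 -.1839 .023 1.684;python3 - <<'E'
from bench import robot
from h import *
for n in ("side","top"):
    s=robot.snapshot(n);pickle.dump(s,open(n+"6.pkl","wb"))
crop(load("side6"),200,170,360,310,5,"s6.png");crop(load("top6"),230,180,390,300,5,"t6.png")
E
```

```text
time: 16.65
tool_pos: [0.5619, -0.1843, 0.0565]
ee_rot: [-1.57, 0.0, 1.682]
wrist_force: [0.4, -0.1, -1.9]
width: 0.024
t 16.65 pos [ 0.5619 -0.1843  0.0565] yaw 1.6819 j6 -2.094 F [ 0.42 -0.13 -1.89] w 0.024
delta mm [ 0.4 33.5 -0.5] yaw -0.0021
```

View pics/s6.png

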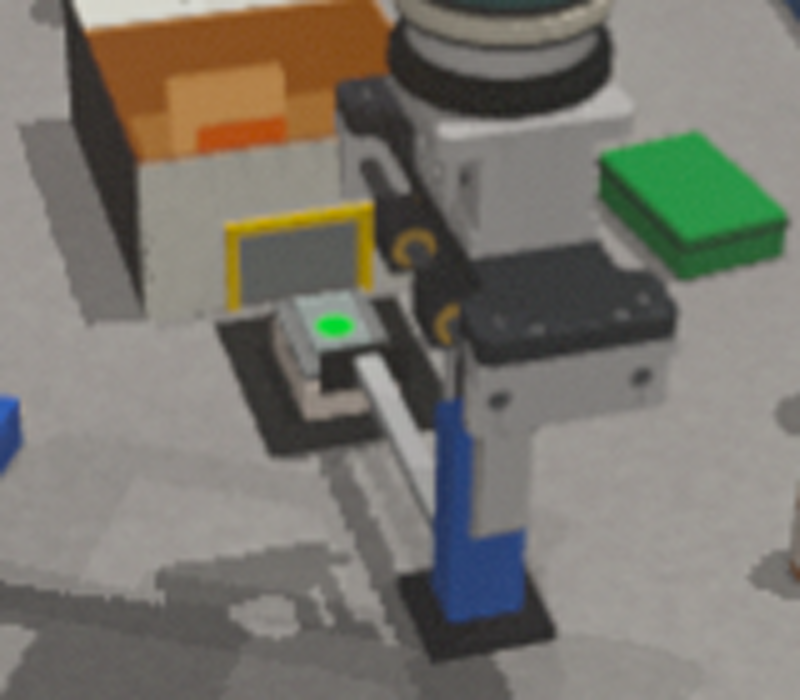

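View pics/t6.png

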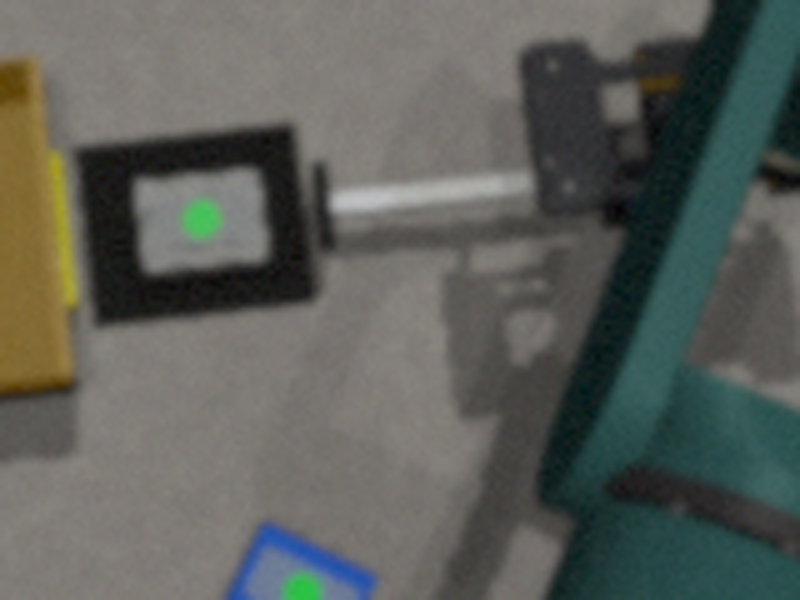

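```bash
python3 - <<'E'
from h import *
t=load("top6")
hd=np.array([[316,164],[327,162],[333,247],[322,250]])/5+[230,180]
P=plane(t,hd,.055)[:,:2];print("head",P,P.mean(0))
a=np.array([[332,192],[530,177],[333,213],[533,192]])/5+[230,180]
Q=plane(t,a,.052)[:,:2];print("rod dirs",[np.degrees(np.arctan2(*(Q[i]-Q[i+1])[::-1])) for i in (0,2)],Q)
d=np.array([-np.sin(.1134),np.cos(.1134)]);r=np.array([d[1],-d[0]])
m=np.array([.5317,.0894])
for nm,p in (("head",P.mean(0)),("tcp",[.5621,-.1842]),("car",[.5384,.0271])): v=np.array(p)-m;print(nm,"along",v@d,"lat",v@r)
E
```

```text
head [[ 0.56050899 -0.026719  ]
 [ 0.56147108 -0.03188846]
 [ 0.52150489 -0.03437582]
 [ 0.52009398 -0.02922733]] [ 0.54089473 -0.03055265]
rod dirs [np.float64(94.49537326285127), np.float64(96.11999613089527)] [[ 0.54770367 -0.03437731]
 [ 0.55507728 -0.12816469]
 [ 0.53779771 -0.03476559]
 [ 0.54794997 -0.12945   ]]
head along -0.12022265973087327 lat -0.0044378191065667675
tcp along -0.2752826727429743 lat -0.0007550413793444483
car along -0.06265800643116372 lat -0.0003927213671878778
```

```bash
python3 -m handwheel '[{"delta_pos":[0,6,0],"yaw":0},{"delta_pos":[0,18,0],"yaw":0},{"delta_pos":[0,28,0],"yaw":0},{"delta_pos":[0,32,0],"yaw":0},{"delta_pos":[0,33,0],"yaw":0},{"delta_pos":[0,33,0],"yaw":0},{"delta_pos":[0,33,0],"yaw":0}]'; python3 d.py .5624 -.1839 .023 1.684;python3 - <<'E'
from bench import robot
from h import *
for n in ("side","top"):
    s=robot.snapshot(n);pickle.dump(s,open(n+"7.pkl","wb"))
crop(load("side7"),240,210,320,310,8,"s7.png");crop(load("top7"),250,190,350,250,8,"t7.png")
E
```

```text
time: 17.45
tool_pos: [0.5627, -0.184, 0.0239]
ee_rot: [-1.571, 0.0, 1.683]
wrist_force: [-0.4, -1.1, -2.0]
width: 0.0239
t 17.45 pos [ 0.5627 -0.184   0.0239] yaw 1.6831 j6 -2.095 F [-0.39 -1.12 -1.96] w 0.0239
delta mm [0.1 0.9 0.3] yaw -0.0009
```

View pics/s7.png

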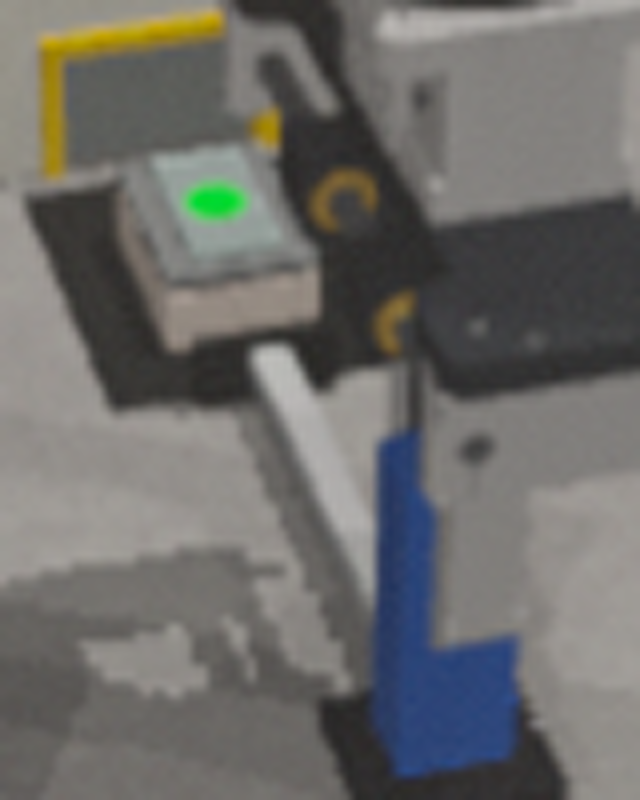

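View pics/t7.png

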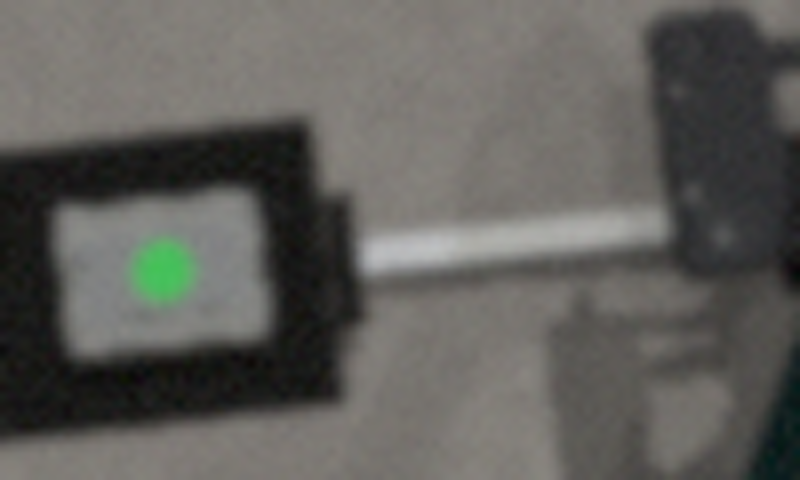

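```bash
python3 - <<'E'
from h import *
t=load("top7");s=load("side7")
f=lambda a:np.array(a)/8+[250,190]
P=plane(t,f([[347,193],[362,320]]),.022)[:,:2]
Q=plane(t,f([[364,255],[664,223]]),.019)[:,:2]
C=plane(t,f([[163,270]]),.028)[0,:2]
S=plane(s,np.array([[270,350]])/8+[240,210],.019)[:,:2]
d=np.array([-np.sin(.1134),np.cos(.1134)]);r=np.array([d[1],-d[0]]);m=np.array([.5317,.0894])
print("head edge dir",np.degrees(np.arctan2(*(P[0]-P[1])[::-1]))+90,"rod dir",np.degrees(np.arctan2(*(Q[0]-Q[1])[::-1])))
for nm,p in (("head",P.mean(0)),("rod end",Q[0]),("rod root",Q[1]),("car",C),("side rod end",S[0]),("tcp",[.5625,-.184])): v=np.array(p)-m;print(nm,p,"along",v@d,"lat",v@r)
E
```

```text
head edge dir 96.28394051684155 rod dir 96.22409665656976
head [ 0.5426286  -0.03185227] along -0.12171013052137082 lat -0.002862154289139018
rod end [ 0.54340265 -0.03498054] along -0.12490589204169326 lat -0.002447057665304804
rod root [ 0.5533895  -0.12655239] along -0.217019669123471 lat -0.002886353475919354
car [0.53768562 0.0259829 ] along -0.06368709871618845 lat -0.0012289189592009423
side rod end [ 0.54463782 -0.03277988] along -0.12285914119808271 lat -0.0009708020875810786
tcp [0.5625, -0.184] along -0.2751292201657123 lat -0.00033497911427934554
```

The pusher is aligned with the axis (rod 96.2° against 96.5°), with the head about 1.5 mm off sideways. I'll correct that while making contact, push gently to the mouth, then check.

```bash
python3 -m handwheel '[{"delta_pos":[1,0,-1.5],"yaw":-0.003},{"delta_pos":[5,0,-1.5],"yaw":-0.003},{"delta_pos":[10,0,-1.5],"yaw":-0.003},{"delta_pos":[14,0,-1.5],"yaw":-0.003},{"delta_pos":[17,0,-1.5],"yaw":-0.003},{"delta_pos":[20,0,-1.5],"yaw":-0.003},{"delta_pos":[23,0,-1.5],"yaw":-0.003},{"delta_pos":[26,0,-1.5],"yaw":-0.003},{"delta_pos":[29,0,-1.5],"yaw":-0.003},{"delta_pos":[32,0,-1.5],"yaw":-0.003},{"delta_pos":[36,0,-1.5],"yaw":-0.003},{"delta_pos":[40,0,-1.5],"yaw":-0.003}]'; python3 -m handwheel '[{"delta_pos":[3,0,0],"yaw":0},{"delta_pos":[6,0,0],"yaw":0},{"delta_pos":[9,0,0],"yaw":0},{"delta_pos":[10,0,0],"yaw":0},{"delta_pos":[10,0,0],"yaw":0}]'; python3 d.py .5624 -.1839 .023 1.684;python3 - <<'E'
from bench import robot
from h import *
for n in ("side","top"):
    s=robot.snapshot(n);pickle.dump(s,open(n+"8.pkl","wb"))
crop(load("side8"),220,190,320,290,7,"s8.png");crop(load("top8"),220,190,340,260,6,"t8.png")
E
```

```text
time: 18.75
tool_pos: [0.5594, -0.1437, 0.0236]
ee_rot: [-1.571, -0.0, 1.686]
wrist_force: [-0.4, -0.7, -1.7]
width: 0.0235
time: 19.25
tool_pos: [0.5582, -0.1337, 0.0235]
ee_rot: [-1.571, -0.0, 1.686]
wrist_force: [0.4, 0.1, -2.7]
width: 0.0239
t 19.25 pos [ 0.5582 -0.1337  0.0235] yaw 1.6863 j6 -2.02 F [ 0.37  0.12 -2.7 ] w 0.0239
delta mm [-50.4   0.5   1.6] yaw 0.0023
```

View pics/s8.png

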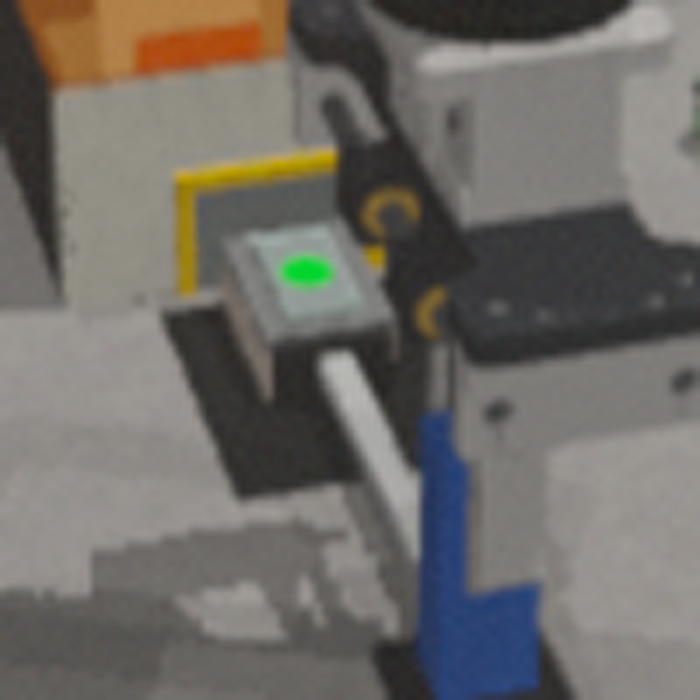

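View pics/t8.png

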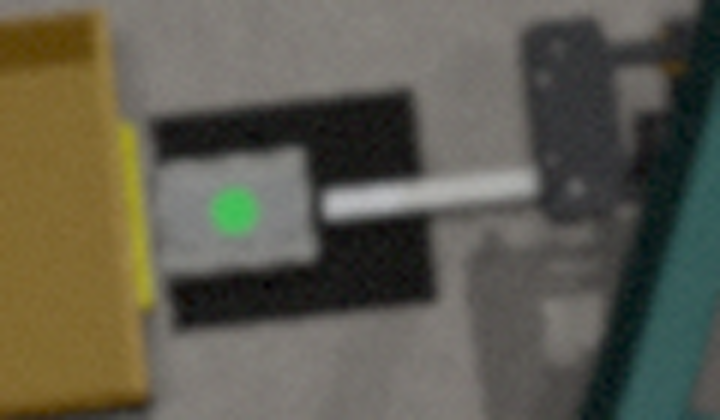

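The carrier is just before the rim (top crop 160–318, rim at 125–150) and straight. A quick number check follows.

```bash
cat > car.py <<'E'
from h import *
import sys
t=load(sys.argv[1]);im=t["image"]
x0,y0,x1,y1=map(int,sys.argv[2:6])
h=cv2.cvtColor(im,cv2.COLOR_RGB2HSV)
roi=cv2.resize(cv2.cvtColor(im[y0:y1,x0:x1],cv2.COLOR_RGB2GRAY),None,fx=4,fy=4,interpolation=cv2.INTER_CUBIC)
d=np.array([-np.sin(.1134),np.cos(.1134)]);r=np.array([d[1],-d[0]]);m=np.array([.5317,.0894])
n,l,st,c=cv2.connectedComponentsWithStats((roi>70).astype(np.uint8))
for i in range(1,n):
    if 4000<st[i,4]<12000:
        ct=max(cv2.findContours((l==i).astype(np.uint8),0,2)[0],key=cv2.contourArea)
        uv=(cv2.boxPoints(cv2.minAreaRect(ct))+.5)/4-.5+[x0,y0]
        Q=plane(t,uv,.028)[:,:2];v=Q.mean(0)-m
        print(st[i],Q.mean(0).round(4),"along",(v@d).round(4),"lat",(v@r).round(4),[round(float(np.linalg.norm(Q[k]-Q[(k+1)%4])),4) for k in range(4)],[round(float(np.degrees(np.arctan2(*(Q[(k+1)%4]-Q[k])[::-1]))),1) for k in range(4)])
m_=cv2.inRange(h,(50,120,100),(75,255,255));n,l,st,c=cv2.connectedComponentsWithStats(m_)
for i in range(1,n):
    if st[i,4]>10 and x0-40<c[i][0]<x1 and y0<c[i][1]<y1: p=plane(t,[c[i]],.028)[0,:2]-m;print("spot along",(p@d).round(4),"lat",(p@r).round(4))
E
python3 car.py top8 246 205 290 245; python3 car.py top5 240 203 300 248
```

```text
[   0   37  109  123 8483] [0.5249 0.055 ] along -0.0334 lat -0.0107 [0.068, 0.0675, 0.0675, 0.0673] [-83.2, -173.6, 96.6, 6.9]
spot along -0.0356 lat -0.0002
[  67   42  109   86 7807] [0.5382 0.0272] along -0.0625 lat -0.0006 [0.063, 0.047, 0.0627, 0.0469] [-83.3, -173.8, 96.6, 6.6]
spot along -0.0628 lat -0.0003
```

```bash
python3 -m handwheel '[{"delta_pos":[2,0,0],"yaw":0},{"delta_pos":[6,0,0],"yaw":0},{"delta_pos":[10,0,0],"yaw":0},{"delta_pos":[15,0,0],"yaw":0},{"delta_pos":[20,0,0],"yaw":0},{"delta_pos":[25,0,0],"yaw":0},{"delta_pos":[30,0,0],"yaw":0},{"delta_pos":[35,0,0],"yaw":0},{"delta_pos":[40,0,0],"yaw":0},{"delta_pos":[45,0,0],"yaw":0},{"delta_pos":[48,0,0],"yaw":0},{"delta_pos":[50,0,0],"yaw":0}]'; python3 d.py .5475 -.034 .0231 1.6845;python3 - <<'E'
from bench import robot
from h import *
for n in ("side","top"):
    s=robot.snapshot(n);pickle.dump(s,open(n+"9.pkl","wb"))
crop(load("side9"),200,160,320,270,6,"s9.png");crop(load("top9"),180,190,320,260,5,"t9.png")
E
python3 car.py top9 200 205 290 245
```

```text
time: 20.55
tool_pos: [0.5526, -0.084, 0.0237]
ee_rot: [-1.571, 0.0, 1.686]
wrist_force: [-0.6, -1.6, -2.4]
width: 0.0239
t 20.55 pos [ 0.5526 -0.084   0.0237] yaw 1.6863 j6 -1.939 F [-0.62 -1.56 -2.39] w 0.0239
delta mm [50.3  0.6 -0.7] yaw 0.0018
```

View pics/s9.png

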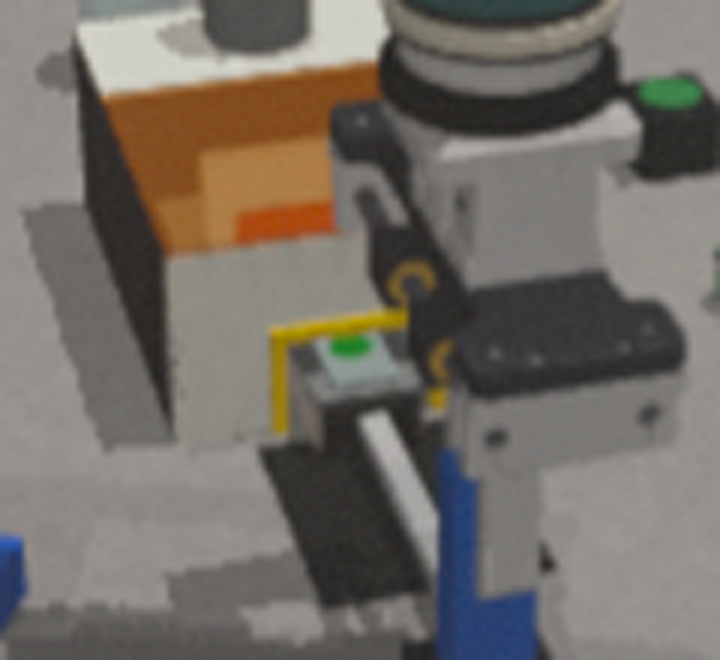

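View pics/t9.png

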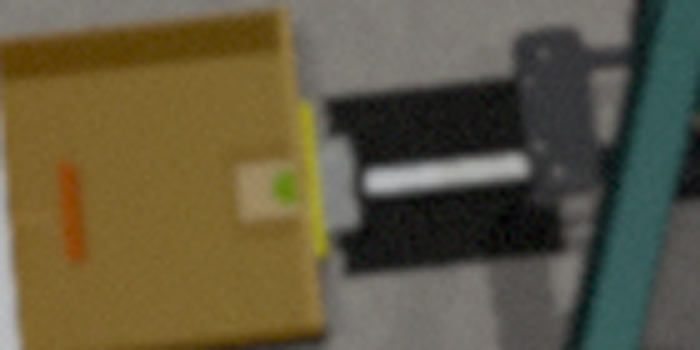

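The carrier is entering centred between the posts: top crop carrier 138–230 against rim 100–258. Pushing on another 50 mm.

```bash
python3 -m handwheel '[{"delta_pos":[2,0,0],"yaw":0},{"delta_pos":[6,0,0],"yaw":0},{"delta_pos":[10,0,0],"yaw":0},{"delta_pos":[15,0,0],"yaw":0},{"delta_pos":[20,0,0],"yaw":0},{"delta_pos":[25,0,0],"yaw":0},{"delta_pos":[30,0,0],"yaw":0},{"delta_pos":[35,0,0],"yaw":0},{"delta_pos":[40,0,0],"yaw":0},{"delta_pos":[45,0,0],"yaw":0},{"delta_pos":[48,0,0],"yaw":0},{"delta_pos":[50,0,0],"yaw":0}]'; python3 d.py .5419 .0158 .0231 1.6845;python3 - <<'E'
from bench import robot
from h import *
for n in ("side","top"):
    s=robot.snapshot(n);pickle.dump(s,open(n+"10.pkl","wb"))
crop(load("side10"),200,160,320,270,6,"s10.png");crop(load("top10"),180,190,320,260,5,"t10.png")
E
```

```text
time: 21.85
tool_pos: [0.5468, -0.0344, 0.0236]
ee_rot: [-1.571, 0.0, 1.686]
wrist_force: [0.1, -0.8, -1.4]
width: 0.0237
t 21.85 pos [ 0.5468 -0.0344  0.0236] yaw 1.6863 j6 -1.853 F [ 0.09 -0.85 -1.38] w 0.0237
delta mm [50.4  0.5 -0.9] yaw 0.0018
```

View pics/s10.png

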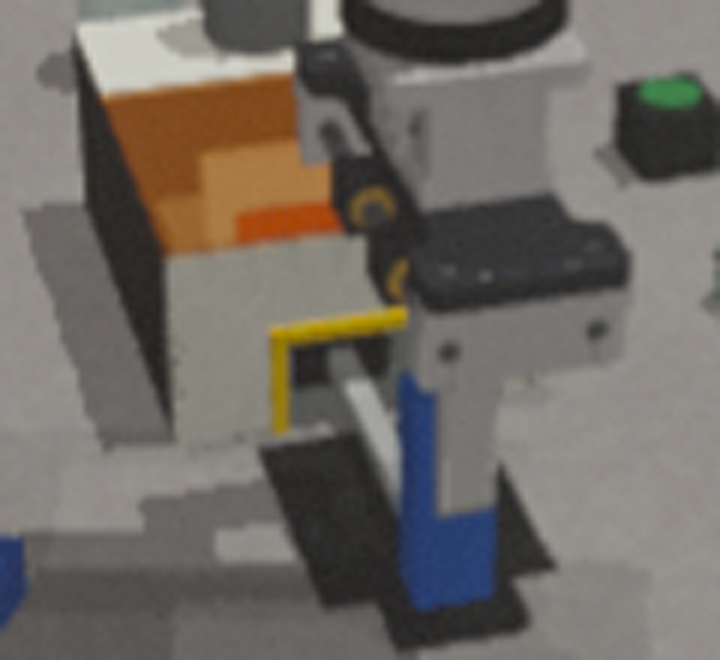

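View pics/t10.png

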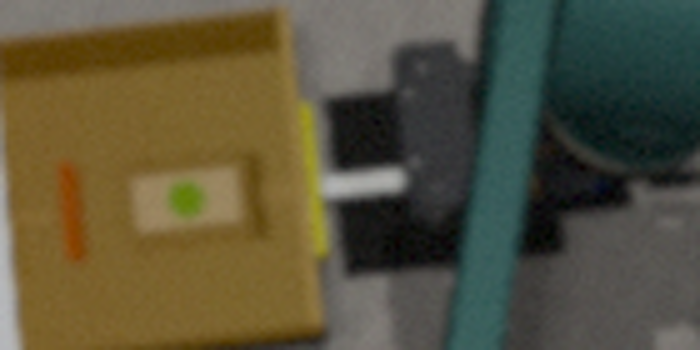

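The carrier is inside and straight: spot at top crop (188,200), red pad at (73,211), about 25 mm to go. I'll move 15 mm, then feel in small steps.

```bash
python3 -m handwheel '[{"delta_pos":[2,0,0],"yaw":0},{"delta_pos":[5,0,0],"yaw":0},{"delta_pos":[8,0,0],"yaw":0},{"delta_pos":[11,0,0],"yaw":0},{"delta_pos":[13,0,0],"yaw":0},{"delta_pos":[15,0,0],"yaw":0},{"delta_pos":[15,0,0],"yaw":0}]'
for i in 1 2 3; do python3 -m handwheel '[{"delta_pos":[1,0,0],"yaw":0}]' | grep -E "tool_pos|force"; done
```

```text
time: 22.65
tool_pos: [0.545, -0.0194, 0.0235]
ee_rot: [-1.571, -0.0, 1.686]
wrist_force: [0.9, 0.5, -2.1]
width: 0.0237
tool_pos: [0.545, -0.0188, 0.0236]
wrist_force: [0.2, -1.6, -1.2]
tool_pos: [0.5449, -0.0179, 0.0236]
wrist_force: [-0.3, -0.4, -1.5]
tool_pos: [0.5448, -0.0169, 0.0236]
wrist_force: [-0.0, -1.4, -2.6]
```

```bash
python3 -m handwheel '[{"delta_pos":[1,0,0],"yaw":0},{"delta_pos":[2,0,0],"yaw":0}]' | grep -E "tool_pos|force"
python3 -m handwheel '[{"delta_pos":[1,0,0],"yaw":0},{"delta_pos":[2,0,0],"yaw":0}]' | grep -E "tool_pos|force"
python3 -m handwheel '[{"delta_pos":[1,0,0],"yaw":0},{"delta_pos":[2,0,0],"yaw":0}]' | grep -E "tool_pos|force"
python3 -m handwheel '[{"delta_pos":[1,0,0],"yaw":0},{"delta_pos":[2,0,0],"yaw":0}]' | grep -E "tool_pos|force"
```

```text
tool_pos: [0.5445, -0.0148, 0.0236]
wrist_force: [0.2, 0.2, -2.2]
tool_pos: [0.5443, -0.0127, 0.0236]
wrist_force: [-0.4, -0.3, -2.0]
tool_pos: [0.5441, -0.0108, 0.0236]
wrist_force: [0.1, -1.5, -1.1]
tool_pos: [0.544, -0.0092, 0.0237]
wrist_force: [0.5, -1.2, -1.5]
```

```bash
python3 -m handwheel '[{"delta_pos":[1,0,0],"yaw":0},{"delta_pos":[2,0,0],"yaw":0}]' | grep -E "tool_pos|force"
python3 -m handwheel '[{"delta_pos":[0,0,0],"yaw":0}]' | grep -E "tool_pos|force"
python3 -m handwheel '[{"delta_pos":[1,0,0],"yaw":0},{"delta_pos":[2,0,0],"yaw":0}]' | grep -E "tool_pos|force"
python3 -m handwheel '[{"delta_pos":[0,0,0],"yaw":0}]' | grep -E "tool_pos|force"
python3 - <<'E'
from bench import robot
from h import *
for n in ("side","top"):
    s=robot.snapshot(n);pickle.dump(s,open(n+"11.pkl","wb"))
crop(load("side11"),200,160,300,240,7,"s11.png");crop(load("top11"),170,190,270,260,7,"t11.png")
E
python3 d.py .5419 .0158 .0231 1.6845
```

```text
tool_pos: [0.5438, -0.0074, 0.0238]
wrist_force: [0.3, -2.1, -1.6]
tool_pos: [0.5437, -0.0072, 0.0237]
wrist_force: [0.1, -2.6, -2.0]
tool_pos: [0.5435, -0.0054, 0.0238]
wrist_force: [0.4, -5.6, -1.6]
tool_pos: [0.5435, -0.0052, 0.0237]
wrist_force: [0.1, -3.6, -0.3]
t 24.45 pos [ 0.5435 -0.0052  0.0237] yaw 1.686 j6 -1.799 F [ 0.02 -3.98 -0.66] w 0.0236
delta mm [21.   0.6 -0.8] yaw 0.0015
```

View pics/t11.png

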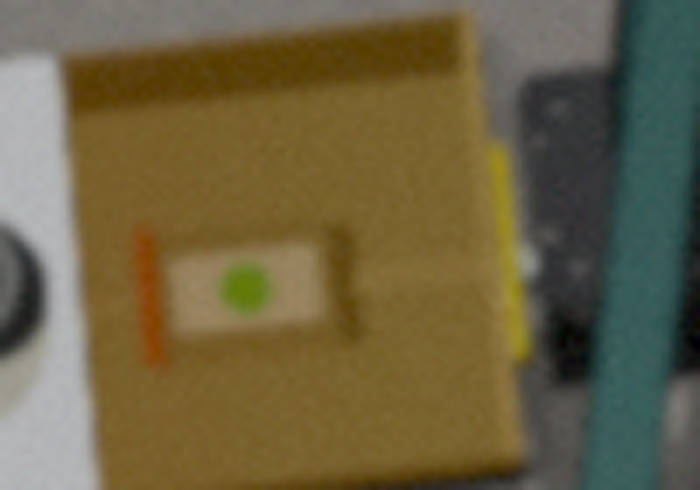

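View pics/s11.png

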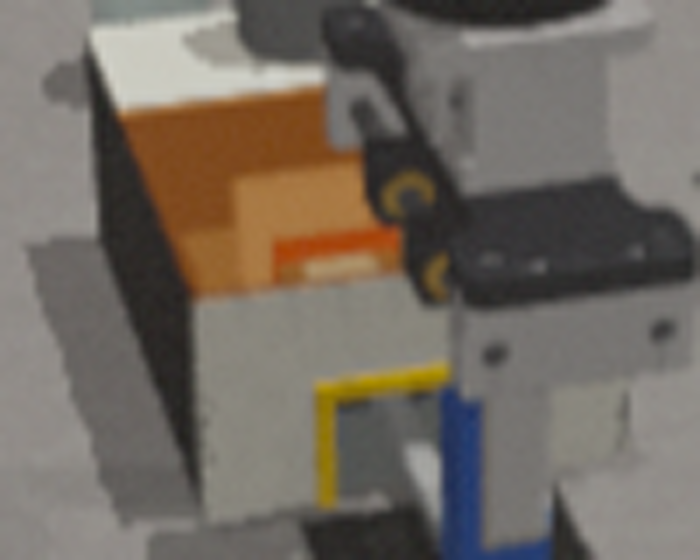

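```bash
cat > pad.py <<'E'
from h import *
import sys
d=np.array([-np.sin(.1134),np.cos(.1134)]);m=np.array([.5317,.0894])
for n in sys.argv[1:]:
    t=load(n);im=t["image"].astype(float)
    r=im[215:250,180:215]; w=np.clip(r[...,0]-1.1*r[...,1]-45,0,None)*(r[...,0]>1.6*r[...,1])
    yy,xx=np.mgrid[215:250,180:215]; u=(w*xx).sum()/w.sum();v=(w*yy).sum()/w.sum()
    p=plane(t,[[u,v]],.018)[0,:2]-m
    print(n,round(u,2),round(v,2),"w",round(w.sum()),"pad along hood y",round((p@d-.104)*1000,1))
    h=cv2.cvtColor(t["image"],cv2.COLOR_RGB2HSV);k=cv2.inRange(h[215:250,185:260],(35,150,80),(75,255,255));M=cv2.moments(k,True)
    if M["m00"]>5:
        p=plane(t,[[M["m10"]/M["m00"]+185,M["m01"]/M["m00"]+215]],.028)[0,:2]-m;print("  spot hood y",round((p@d-.104)*1000,1),"lat",round((p@np.array([d[1],-d[0]]))*1000,1))
E
python3 pad.py top0 top5 top8 top9 top10 top11
```

```text
top0 193.67 231.77 w 389 pad along hood y 17.3
top5 193.69 231.78 w 478 pad along hood y 17.2
top8 193.7 231.9 w 684 pad along hood y 17.2
  spot hood y -138.3 lat -0.1
top9 193.67 231.75 w 631 pad along hood y 17.2
  spot hood y -86.6 lat -0.7
top10 193.69 231.75 w 577 pad along hood y 17.2
  spot hood y -39.4 lat -0.6
top11 190.83 232.34 w 370 pad along hood y 24.2
  spot hood y -10.7 lat -0.7
```

Force is up to about 4 N, of which about 1 N is drag. The pad's image moved about 6 mm, which agrees. I'll go another 3 mm and hold.

```bash
python3 -m handwheel '[{"delta_pos":[1,0,0],"yaw":0},{"delta_pos":[2,0,0],"yaw":0},{"delta_pos":[3,0,0],"yaw":0}]' | grep -E "tool_pos|force"
python3 -m handwheel '[{"delta_pos":[0,0,0],"yaw":0},{"delta_pos":[0,0,0],"yaw":0},{"delta_pos":[0,0,0],"yaw":0},{"delta_pos":[0,0,0],"yaw":0}]' | grep -E "tool_pos|force"
python3 -m handwheel '[{"delta_pos":[0,0,0],"yaw":0},{"delta_pos":[0,0,0],"yaw":0},{"delta_pos":[0,0,0],"yaw":0},{"delta_pos":[0,0,0],"yaw":0}]' | grep -E "tool_pos|force"
python3 -m handwheel '[{"delta_pos":[0,0,0],"yaw":0},{"delta_pos":[0,0,0],"yaw":0},{"delta_pos":[0,0,0],"yaw":0},{"delta_pos":[0,0,0],"yaw":0}]' 
python3 - <<'E'
from bench import robot
from h import *
for n in ("side","top"):
    s=robot.snapshot(n);pickle.dump(s,open(n+"12.pkl","wb"))
crop(load("side12"),200,160,300,240,7,"s12.png");crop(load("top12"),170,190,270,260,7,"t12.png")
E
python3 pad.py top12
```

```text
tool_pos: [0.5433, -0.0025, 0.0238]
wrist_force: [-0.8, -6.1, -0.7]
tool_pos: [0.5432, -0.0024, 0.0238]
wrist_force: [1.1, -5.1, -1.2]
tool_pos: [0.5432, -0.0024, 0.0238]
wrist_force: [-0.2, -4.8, -0.8]
time: 25.95
tool_pos: [0.5433, -0.0025, 0.0238]
ee_rot: [-1.571, 0.001, 1.686]
wrist_force: [0.4, -5.4, 0.3]
width: 0.0238
top12 189.63 232.08 w 365 pad along hood y 27.0
  spot hood y -7.8 lat -0.8
```

View pics/t12.png

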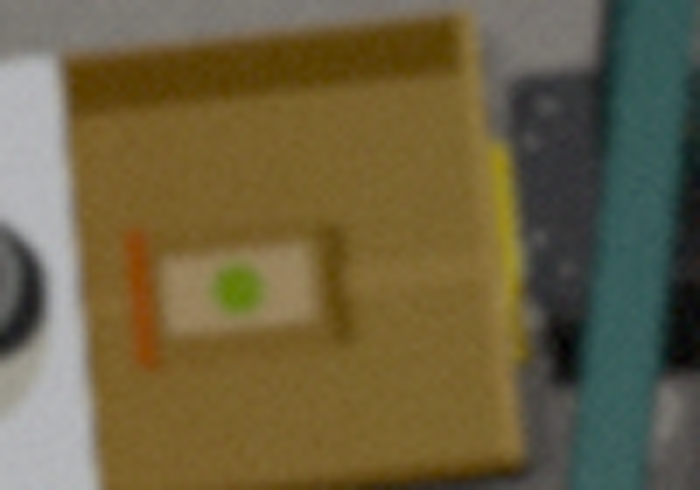

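The pad is back about 8–9 mm at about 5 N and was held over 1.2 s, and the carrier is straight (spot at crop (238,289)). Now I'll draw back, slowly at first.

```bash
python3 -m handwheel '[{"delta_pos":[-1,0,0],"yaw":0},{"delta_pos":[-2,0,0],"yaw":0},{"delta_pos":[-3,0,0],"yaw":0},{"delta_pos":[-4,0,0],"yaw":0},{"delta_pos":[-5,0,0],"yaw":0},{"delta_pos":[-6,0,0],"yaw":0},{"delta_pos":[-7,0,0],"yaw":0},{"delta_pos":[-8,0,0],"yaw":0},{"delta_pos":[-10,0,0],"yaw":0},{"delta_pos":[-12,0,0],"yaw":0},{"delta_pos":[-14,0,0],"yaw":0},{"delta_pos":[-16,0,0],"yaw":0}]'
python3 -m handwheel '[{"delta_pos":[-4,0,0],"yaw":0},{"delta_pos":[-10,0,0],"yaw":0},{"delta_pos":[-18,0,0],"yaw":0},{"delta_pos":[-26,0,0],"yaw":0},{"delta_pos":[-34,0,0],"yaw":0},{"delta_pos":[-42,0,0],"yaw":0},{"delta_pos":[-50,0,0],"yaw":0},{"delta_pos":[-57,0,0],"yaw":0},{"delta_pos":[-62,0,0],"yaw":0},{"delta_pos":[-65,0,0],"yaw":0},{"delta_pos":[-65,0,0],"yaw":0}]'
python3 - <<'E'
from bench import robot
from h import *
for n in ("side","top"):
    s=robot.snapshot(n);pickle.dump(s,open(n+"13.pkl","wb"))
crop(load("side13"),200,160,320,260,6,"s13.png");crop(load("top13"),170,190,310,260,5,"t13.png")
E
python3 pad.py top13;python3 d.py .5419 .0158 .0231 1.6845
```

```text
time: 27.25
tool_pos: [0.5447, -0.0179, 0.0235]
ee_rot: [-1.571, -0.0, 1.686]
wrist_force: [0.5, 0.2, -3.2]
width: 0.0238
time: 28.35
tool_pos: [0.5524, -0.0827, 0.0236]
ee_rot: [-1.571, -0.0, 1.686]
wrist_force: [0.5, 0.1, -2.4]
width: 0.0239
top13 192.98 231.64 w 409 pad along hood y 18.9
  spot hood y -15.7 lat -0.5
t 28.45 pos [ 0.5523 -0.0822  0.0236] yaw 1.6861 j6 -1.936 F [ 0.52 -0.68 -3.12] w 0.0239
delta mm [98.5  0.5 -0.9] yaw 0.0016
```

View pics/t13.png

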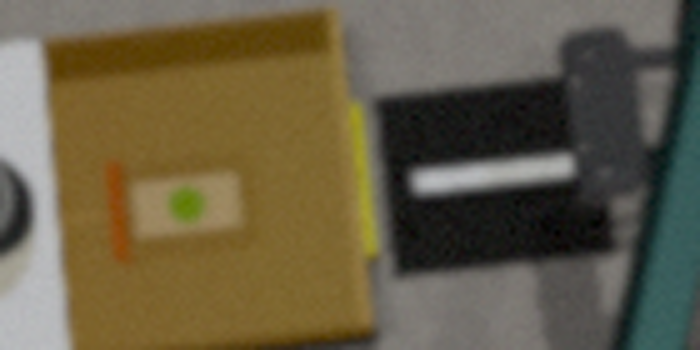

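View pics/s13.png

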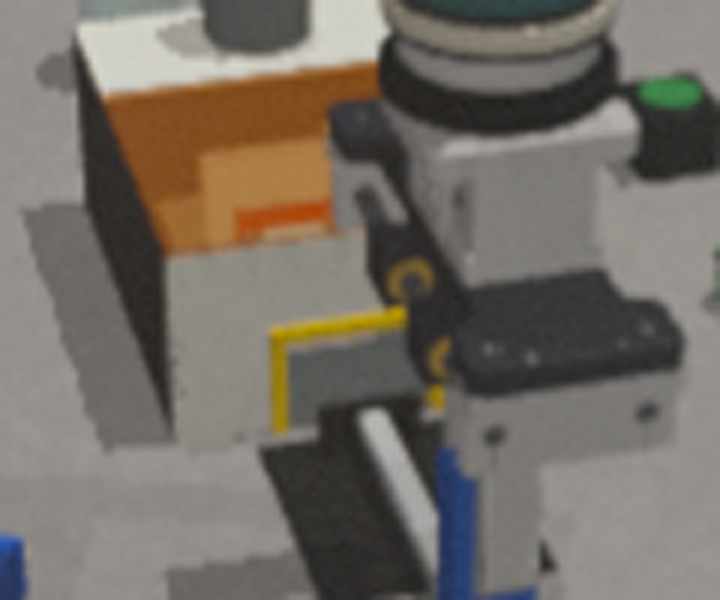

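The carrier stays straight inside, with the spot at hood y of about -16 mm, and the pusher head is just outside the port. I'll back off 60 mm more and set the pusher down.

```bash
python3 -m handwheel '[{"delta_pos":[-4,0,0],"yaw":0},{"delta_pos":[-12,0,0],"yaw":0},{"delta_pos":[-24,0,0],"yaw":0},{"delta_pos":[-36,0,0],"yaw":0},{"delta_pos":[-48,0,0],"yaw":0},{"delta_pos":[-56,0,0],"yaw":0},{"delta_pos":[-60,0,0],"yaw":0},{"delta_pos":[-60,0.5,0],"yaw":0},{"delta_pos":[-60,1,0],"yaw":0},{"delta_pos":[-60,1.5,0],"yaw":0},{"delta_pos":[-60,1.5,0],"yaw":0}]'
python3 -m handwheel '[{"delta_pos":[0,0.5,0],"yaw":0},{"delta_pos":[0,0.5,0],"yaw":0},{"delta_pos":[0,0.5,0],"yaw":0}]'
```

```text
time: 29.55
tool_pos: [0.5591, -0.1415, 0.0219]
ee_rot: [-1.571, -0.0, 1.687]
wrist_force: [-0.2, -0.2, -2.3]
width: 0.0239
time: 29.85
tool_pos: [0.5593, -0.1418, 0.0216]
ee_rot: [-1.571, -0.0, 1.686]
wrist_force: [0.4, 0.9, -3.0]
width: 0.0236
```

```bash
python3 -m handwheel '[{"delta_pos":[0,0.5,0],"yaw":0},{"delta_pos":[0,0.5,0],"yaw":0}]'|grep -E "pos|force"
python3 -m handwheel '[{"delta_pos":[0,0.5,0],"yaw":0},{"delta_pos":[0,0.5,0],"yaw":0}]'|grep -E "pos|force"
python3 -m handwheel '[{"delta_pos":[0,0,0],"yaw":0},{"delta_pos":[0,0,0],"yaw":0}]'|grep -E "pos|force"
```

```text
tool_pos: [0.5593, -0.1418, 0.0216]
wrist_force: [-1.3, 1.3, 0.7]
tool_pos: [0.5593, -0.1418, 0.0216]
wrist_force: [-3.0, 2.1, 6.2]
tool_pos: [0.5593, -0.1418, 0.0216]
wrist_force: [-2.9, 1.1, 5.3]
```

It is on the bench now, with a slight press. I'll ease up 0.5 mm, release and lift.

```bash
python3 -m handwheel '[{"delta_pos":[0,-0.5,0],"yaw":0},{"delta_pos":[0,-0.5,0],"yaw":0}]'|grep -E "pos|force"
python3 -m handwheel '[{"delta_pos":[0,-0.5,0],"yaw":0},{"delta_pos":[0,-0.5,0],"yaw":0},{"delta_pos":[0,-0.5,0],"yaw":0},{"delta_pos":[0,-0.5,0],"yaw":0},{"delta_pos":[0,-0.5,0],"yaw":0},{"delta_pos":[0,-0.5,0],"yaw":0},{"delta_pos":[0,-0.5,0],"yaw":0},{"delta_pos":[0,-0.5,0],"yaw":0},{"delta_pos":[0,-0.5,0],"yaw":0}]' 0
python3 -m handwheel '[{"delta_pos":[0,-10,0],"yaw":0},{"delta_pos":[0,-35,0],"yaw":0},{"delta_pos":[0,-70,0],"yaw":0},{"delta_pos":[0,-105,0],"yaw":0},{"delta_pos":[0,-130,0],"yaw":0},{"delta_pos":[0,-140,0],"yaw":0},{"delta_pos":[0,-140,0],"yaw":0}]'
python3 - <<'E'
from bench import robot
from h import *
for n in ("side","top"):
    s=robot.snapshot(n);pickle.dump(s,open(n+"14.pkl","wb"));cv2.imwrite(f"pics/{n}14.png",cv2.cvtColor(s["image"],cv2.COLOR_RGB2BGR))
E
```

```text
tool_pos: [0.5593, -0.1418, 0.0216]
wrist_force: [-2.8, 1.8, 5.3]
time: 31.55
tool_pos: [0.5592, -0.142, 0.0216]
ee_rot: [-1.571, -0.0, 1.686]
wrist_force: [0.3, -0.6, 0.4]
width: 0.0919
time: 32.25
tool_pos: [0.5602, -0.1424, 0.1639]
ee_rot: [-1.575, 0.002, 1.686]
wrist_force: [0.7, 0.4, -0.3]
width: 0.0939
```

View pics/side14.png

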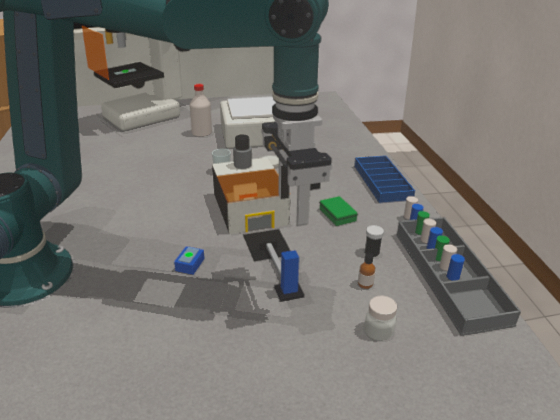

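View pics/top14.png

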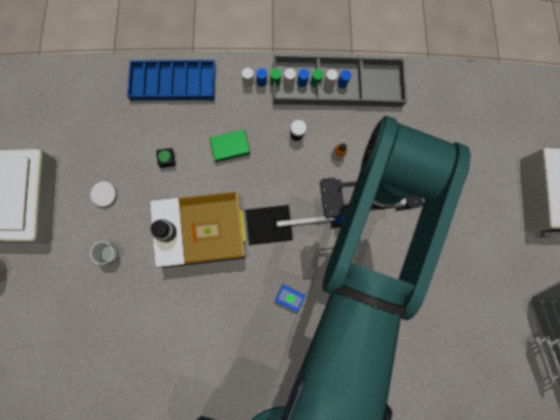

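```bash
python3 pad.py top14; python3 - <<'E'
from h import *
crop(load("top14"),170,190,350,260,4,"t14.png")
a=load("top0")["image"].astype(int);b=load("top14")["image"].astype(int)
for n,(x,y) in dict(bottle=(340,150),jar=(395,157),lens=(298,130),slide=(230,145),dish=(103,194),beaker=(104,253),filt=(166,157),decoy=(290,298)).items():
    print(n,np.abs(a-b)[y-14:y+14,x-14:x+14].mean().round(1))
E
```

```text
top14 193.0 231.89 w 579 pad along hood y 18.9
  spot hood y -15.7 lat -0.5
bottle 16.0
jar 56.0
lens 18.7
slide 14.4
dish 22.3
beaker 16.9
filt 14.0
decoy 11.3
```

View pics/t14.png

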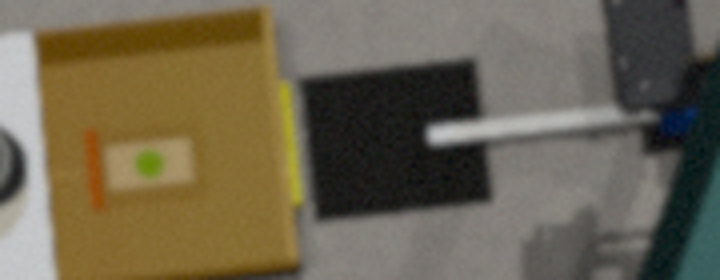

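The carrier is flat and straight inside, and the pusher stands clear with the robot off everything. The jar's top-view patch differs only because the arm covers it. In the side view the jar is where it was at the start, at (380,318). Handing in.

```bash
python3 - <<'E'
from bench import robot
o=robot.get_obs();print(o["time"],o["wrist_force"])
print(robot.close_job())
E
```

```text
32.35 [ 0.17257708 -0.18061977  0.08667393]
the job is handed in; nothing more can be done
None
```

I set the carrier square in front of the port and slid it in with the pusher. It pressed the red pad back about 8 mm, with about 5 N on the wrist, and I held it there about 1.3 s. I then drew the pusher back out, stood it on its foot well clear of the hood, and handed in at 32 s.

**Last checks:**
- **Carrier:** it lies inside, straight to within about 1°, and about 0.5 mm off the port's axis. After release the pad pushed it back about 8 mm.
- **Rim:** I saw no contact with the yellow rim in any picture.
- **Bystanders:** nothing has visibly moved. The jar was hidden by the arm in the last top view, so for it I relied on the side view alone. The image-difference numbers were too noisy to prove it either way.

**What went wrong or disagreed:**
- **Finger height:** the reported finger-tip height read about 28 mm lower than the pictures showed. Because of that, my first grasp closed in the air above the carrier. I corrected for the offset from then on.
- **Set-down:** setting the pusher down pressed it on the bench with about 6 N before I released it.

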